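# Feed a pastry tray along the display fence with a push stick

### The job

Pick up the push stick from its cork mat by its red handle and use it to press the pastry tray gently sideways until its whole side lies flush against the aluminium fence, before its nose crosses the yellow line. Then, with the stick's tip in the blue socket behind the tray, feed the tray along the fence, kept lightly pressed against it all the way and never shoved hard, past the sprung roller until it sits firmly home against the green buffer of the orange stop under the glass, wherever that buffer has been set. Touch the tray only with the stick, leave the glass and the other things on the counter alone, and lay the stick back on its mat, standing upright as it was.

Things in the scene. Friction and masses are not known exactly. Their poses are not given: they have to be found in the camera images.
- deck: Black display deck, fixed on the counter, 170 (x) x 540 (y) x 12 mm high; origin at the centre of its underside. Its +y axis is the feed direction, its +x axis points to the fence; fence, stop, canopy and roller are fixed on it and share its axes. A thin yellow line is painted across it at y = +20 mm.
- fence: Straight aluminium fence rail on the deck, 22 mm high. Origin: the inner corner where the fence's rubbing face meets the stop's face, on the deck's top, at deck (60, 220, 12) mm; axes as the deck's. The rubbing face is the plane x = 0 (tray at x < 0) from y = -480 to +20 mm; the stop's face is y = 0; the yellow line is at y = -200 mm.
- keeper (a joint): Sprung white roller (50 mm diameter, 4 to 19 mm above the deck) opposite the fence, axis at fence-frame x = -112.5 mm, y = -60 mm. Value: metres pushed away from the fence, 0 at rest, at most 0.007. At rest it stands 2.5 mm into the path of a tray that lies flush; it yields with 0.7 N preload plus 0.35 N/mm and then holds the tray to the fence.
- stop: Orange rigid end stop across the lane, 90 mm wide, 22 mm high; origin and axes as the fence, its face the plane y = 0. Out of it stands a green rubber buffer (18 mm diameter, centre at x = -45 mm, 11 mm above the deck) on a hand-set screw: its nose is 4.5 to 12.5 mm ahead of the face, different each time and not measured, so it must be found by feel. Its first 1.5 mm springs back with under 1 N, then it is firm.
- canopy: Clear glass sheet on four thin steel posts over the home end of the lane. Underside 85 mm above the deck; it covers deck y from 80 to 260 mm, x from -92 to +92 mm; posts of 10 mm diameter at deck x = -79 and +79 mm, y = 90 and 250 mm. Origin on the deck's top at deck x = 0, y = 165 mm.
- tray: Loose white tray with three pastries, 90 (x) x 120 (y) x 22 mm, pastries up to 39 mm; about 0.33 kg, mass and friction vary. Origin at the centre of its underside; +y its nose, +x its fence side. Starts before the yellow line, 4 to 22 mm off the fence, a little askew. Behind its rear wall two blue lugs (10 mm wide, 16 mm long, 2 to 20 mm above the underside) form the socket, a slot 24 mm wide.
- tray_front (a point): The tray's lower nose corner on the fence side: tray frame (45, 60, 0) mm.
- tray_rear (a point): The tray's lower rear corner on the fence side: tray frame (45, -60, 0) mm.
- tray_socket (a point): Centre of the socket's bottom, on the tray's rear wall between the lugs: tray frame (-18, -60, 11) mm.
- mat: Cork mat, fixed, 80 (x) x 270 (y) x 4 mm; origin at the centre of its underside. The stick starts lying along its y axis.
- stick: Push stick, 0.13 kg: wooden bar 18 mm wide (x), 18 mm high, y = -49 to +131 mm, ending in a round red tip (upright cylinder, 18 mm diameter) reaching y = +140 mm; red handle block 24 (x) x 50 (y) mm on it, 18 to 62 mm above the underside. Origin at the underside below the handle; +y to the tip. The bar's straight side can press the tray's side. It must not push the tray with more than 16 N.
- stick_tip (a point): Foremost point of the stick's red tip: stick frame (0, 140, 9) mm.
- stick_grip (a point): Middle of the handle block: stick frame (0, 0, 42) mm; grip across the 24 mm width (x) from above.
- jam_jar: Amber jam jar, 56 mm diameter, 85 mm high; leave alone. Origin at its underside.
- mug: Blue mug, 76 mm diameter, 90 mm high; leave alone. Origin at its underside.
- bowl: Terracotta bowl, 110 mm diameter, 45 mm high, beyond the fence; leave alone. Origin at its underside.
Things that resemble listed ones, but are neither listed nor needed, are in the scene too. Of the things like the stick, leave any that is black or turquoise; of the rest the larger one is meant.

How it is judged:
By the outcome, as a careful person would: the job done as asked, in the order asked, and still so for the second after the job is handed in, with the robot touching nothing.
It also fails if it takes over 72 s, if anything falls off the work surface, if the arm or the gripper's body presses on something with over 40 N, if the wrist force passes 120 N, or if a joint passes its speed limit or range.

### The arm

A 6-joint arm with a two-finger parallel gripper is mounted at the origin on the work surface. World frame = base frame: x ahead of the robot, y to its left, z up, the work surface at z = 0. Lengths are in mm, angles in rad, forces in N, time in s.
With the tool pointing down it reaches from about 350 to 925 mm from the base axis. Payload 6.4 kg.
Tool frame: the origin (TCP) lies at the very end of the fingers, on their centre line; the grasp point (between the pads) lies 19 mm behind it; x points along the fingers, y is the direction in which the jaws open and shut, and the axes are right-handed (so a half turn about x gives the same grasp; the last joint's range is limited). The gripper opens to 85 mm and grips with 20 to 120 N. Pads are 22 mm wide; open, the fingers measure 114 mm over their backs; the gripper's body (76 mm by 85 mm) begins 54 mm behind the grasp point. The pads swing forward as they close: fully open they stand 13 mm farther back than shut.
Start: joints at [-1.385, 0.245, 1.558, -0, 1.339, -0.174], TCP at [228.862, -608.388, 231.29] pointing down, gripper open.
Joint ranges: [-3.13, 3.13], [-1.02, 2.26], [0.13, 2.54], [-0.95, 4.09], [0.21, 2.88], [-2.74, 2.74]. Speed limits (rad/s): [2.57, 2.57, 3.14, 3.14, 3.14, 3.14].

### API

Orientations are given as a unit quaternion [w, x, y, z].
In Python, from rig import bot gives the robot as it stands.
- The arm moves only by the tool step_arm, never from a script. Its argument "rows" is a list of rows, each a list of 7 numbers: the turn, a rotation vector about the tool's x, y, z in units of 8 degrees (1.0 is 8 degrees), then the shift along the tool's x, y, z in mm, then the gripper command: -1 is fully open, 1 is shut, values between are in proportion. In form: [[rx, ry, rz, x, y, z, fingers], ...]. A call has 1 to 12 rows; each row is the pose to reach, as a shift and turn from the pose commanded when the call began, along the tool's axes at that moment; what a row does not reach only later rows make up. A row lasts 1/10 s, in which the tool goes at most 50 mm and 8.59 degrees, less where a joint would pass 70% of its speed; a pose out of reach is approached as far as the arm can. A call with a gripper value outside its range is refused whole. The fingers move at their own pace and stop on an object; "grip_force" is the grip in N (left out, the last holds). Time passes only in rows, so rows that repeat a pose let the fingers close. It gives the time, the measured TCP pose, the force and the opening at its end, in the units of the state.
- bot.state(): the state, without advancing time (a new reading comes with each control period).
- bot.camera(name): name is "scene" or "top" or "wrist"; returns (picture, depth): 480x640x3 uint8, red, green, blue; 480x640 float32, mm along the optical axis (not along the pixel's ray), 0 where there is no reading.
- bot.calibration(name): a dict with "fov_y" (degrees; the focal length in pixels is half the picture's height over the tangent of half this angle, whatever the lens; pixels are square), "cx", "cy" (the principal point, pixels), "k1" (the pictures are not rectified: a ray, as slopes to the right and down, at radius r is drawn at 1 + k1 r^2 times it, then the intrinsics apply), "pose" (4x4, takes a point from camera to world coordinates). Camera axes: x right, y down, z forward; pixel columns grow to the right and rows downward; lengths in mm; the calibration is good to about 2 mm. A picture is of the moment at which its call begins: read the wrist's pose just before it. calibration takes no time and is no camera call; for the wrist camera it gives the pose at the moment of the call.
- bot.job_done(): hands the job in, once; it reports no verdict.
The state is a dict: "time_s": time; "qpos": joint angles; "joint_vel": joint speeds; "tau": joint torques, N m; "position": TCP position; "tool_rot": TCP orientation; "wrist_force": force on the tool from outside, world axes, zero at the start; "wrist_torque": the same for the moment, N m; "width": finger opening in mm.
Only numpy, scipy, OpenCV 4.12 (cv2) and the standard library are available. Lean on these libraries where they do the work, as an engineer would, in place of code of your own. Each camera call takes 0.05 s, during which the arm holds its last target.

## Working session

There is one attempt and no reset: what is moved stays moved. The work goes in short steps, Python scripts to look and compute and a tool call to move; the robot and the scene stay as the last step left them, time stands still between calls to the robot, and variables do not carry over. Pictures are saved under pics/ and viewed, and the job is handed in when it is done.

Besides the shell and the picture viewer there is one more tool, called after ">>>" as name([rows], argument=value, ...), one row to a line, values as JSON. step_arm: Moves the arm, as the interface text tells. Its arguments: {"type":"object","properties":{"rows":{"type":"array"},"grip_force":{"type":"number"}},"required":["rows"]}

```bash
ls; mkdir -p pics; cat > h.py <<'E'
import numpy as np, cv2
from rig import bot
def snap(name,fn):
    cal=bot.calibration(name)
    p,d=bot.camera(name)
    cv2.imwrite('pics/%s.png'%fn,p[:,:,::-1]); np.savez('pics/%s.npz'%fn,p=p,d=d,**{k:np.array(v) for k,v in cal.items()})
    return p,d,cal
def load(fn):
    z=np.load('pics/%s.npz'%fn); return z['p'],z['d'],{k:z[k] for k in ('fov_y','cx','cy','k1','pose')}
def ray(cal,u,v):
    f=240/np.tan(np.radians(float(cal['fov_y']))/2)
    x=(u-cal['cx'])/f;y=(v-cal['cy'])/f
    k=float(cal['k1']); rd=np.hypot(x,y); r=rd
    for _ in range(30): r=rd/(1+k*r*r)
    s=r/rd if rd>0 else 1
    return np.array([x*s,y*s,1.0])
def onz(cal,u,v,z):
    P=np.array(cal['pose']); d=P[:3,:3]@ray(cal,u,v); o=P[:3,3]
    return o+d*(z-o[2])/d[2]
def atd(cal,d,u,v):
    P=np.array(cal['pose']); return P[:3,:3]@(ray(cal,u,v)*d[int(round(v)),int(round(u))])+P[:3,3]
def proj(cal,X):
    P=np.array(cal['pose']); c=P[:3,:3].T@(np.array(X)-P[:3,3]); x,y=c[0]/c[2],c[1]/c[2]
    f=240/np.tan(np.radians(float(cal['fov_y']))/2); s=1+float(cal['k1'])*(x*x+y*y)
    return np.array([x*s*f+cal['cx'],y*s*f+cal['cy']])
def crop(fn,u0,v0,u1,v1,k,out):
    im=cv2.imread('pics/%s.png'%fn)[v0:v1,u0:u1]
    cv2.imwrite('pics/%s.png'%out,cv2.resize(im,None,fx=k,fy=k,interpolation=cv2.INTER_CUBIC))
def st():
    s=bot.state()
    for k in s: print(k,np.round(s[k],4).tolist())
E
python3 - <<'E'
from h import *
st()
for n in('scene','top','wrist'):
    p,d,c=snap(n,n+'0'); print(n,{k:np.round(v,3).tolist() for k,v in c.items()})
E
```

```text
pics
time_s 0.0
qpos [-1.3851, 0.2458, 1.559, 0.0, 1.3387, -0.1741]
joint_vel [-0.0001, 0.001, 0.0024, -0.0008, -0.0, 0.0003]
tau [-0.0017, -42.9508, -32.6132, -0.0002, 0.0054, 0.0]
position [228.7678, -607.8306, 230.1842]
tool_rot [-0.1258, -0.6957, -0.1272, 0.6957]
wrist_force [-0.7635, -0.3354, -0.4275]
wrist_torque [-0.0008, 0.0039, 0.0311]
width 85.5069
scene {'fov_y': 56.147, 'cx': 321.469, 'cy': 238.418, 'k1': -0.068, 'pose': [[-0.595, 0.65, -0.472, 1031.291], [0.803, 0.488, -0.341, 307.268], [0.008, -0.582, -0.813, 956.934], [0.0, 0.0, 0.0, 1.0]]}
top {'fov_y': 47.457, 'cx': 326.443, 'cy': 241.222, 'k1': -0.14, 'pose': [[0.011, -0.99, 0.143, 293.615], [-1.0, -0.009, 0.015, -59.209], [-0.014, -0.143, -0.99, 1653.322], [0.0, 0.0, 0.0, 1.0]]}
wrist {'fov_y': 66.295, 'cx': 319.964, 'cy': 243.742, 'k1': -0.006, 'pose': [[0.353, -0.889, -0.292, 304.469], [-0.935, -0.336, -0.109, -580.816], [-0.002, 0.311, -0.95, 372.94], [0.0, 0.0, 0.0, 1.0]]}
```

View pics/scene0.png

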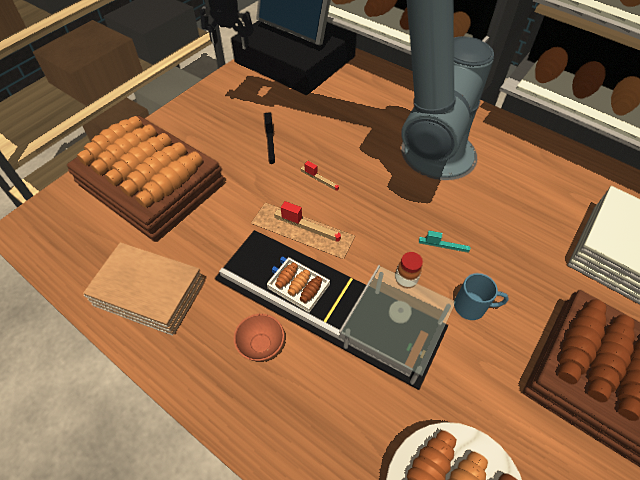

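View pics/top0.png

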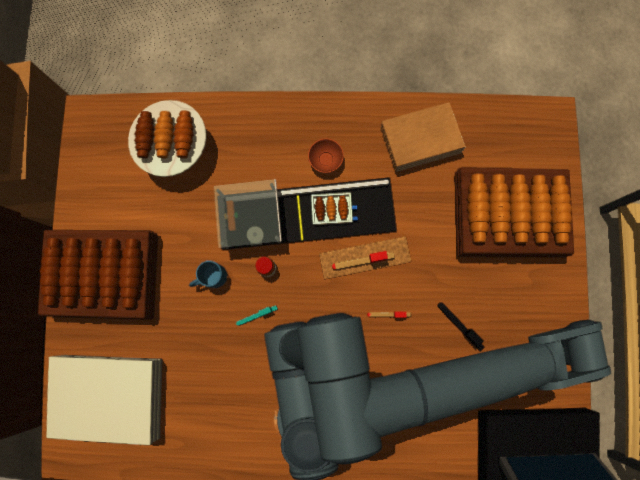

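View pics/wrist0.png

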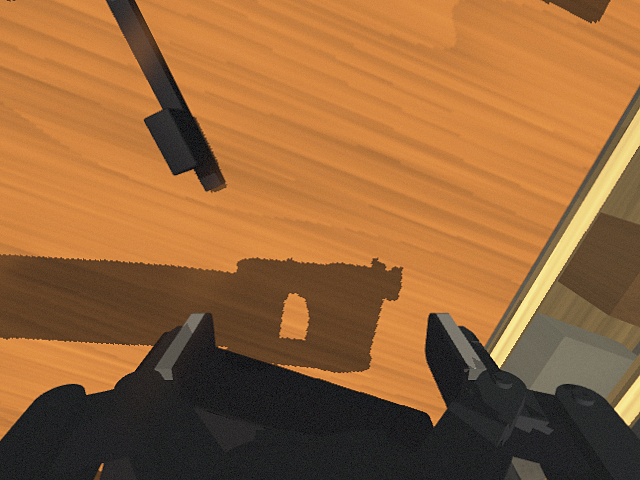

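Candidates for the stick: black (scene 270,138), turquoise (445,242), a small red-handled one (320,175) and a larger red-handled one on the cork mat (scene 300,220; top 362,261). The last fits: it isn't black or turquoise, and it's the larger of the two left. I'll confirm in enlarged crops.

```bash
python3 - <<'E'
from h import *
crop('scene0',205,190,405,340,4,'c1'); crop('top0',270,170,430,290,5,'c2'); crop('scene0',320,240,480,390,4,'c3')
E
```

```text
(no output)
```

View pics/c1.png

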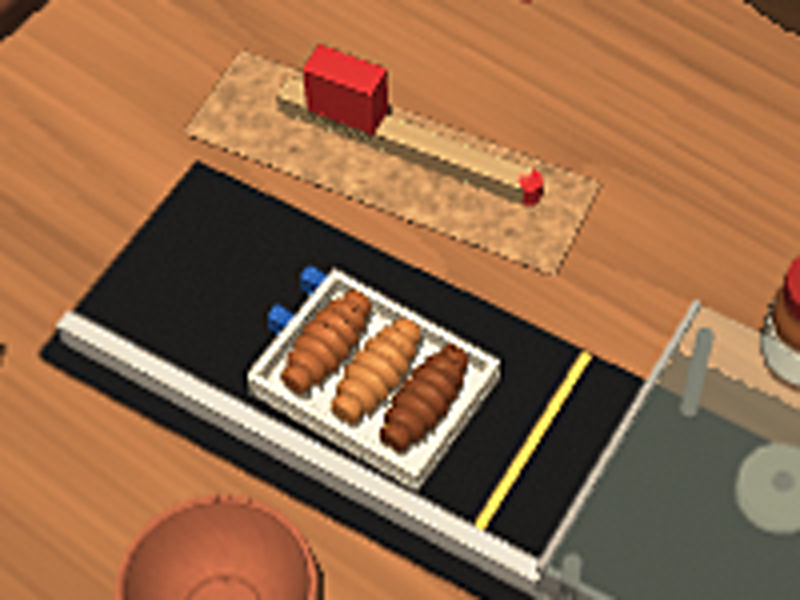

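View pics/c2.png

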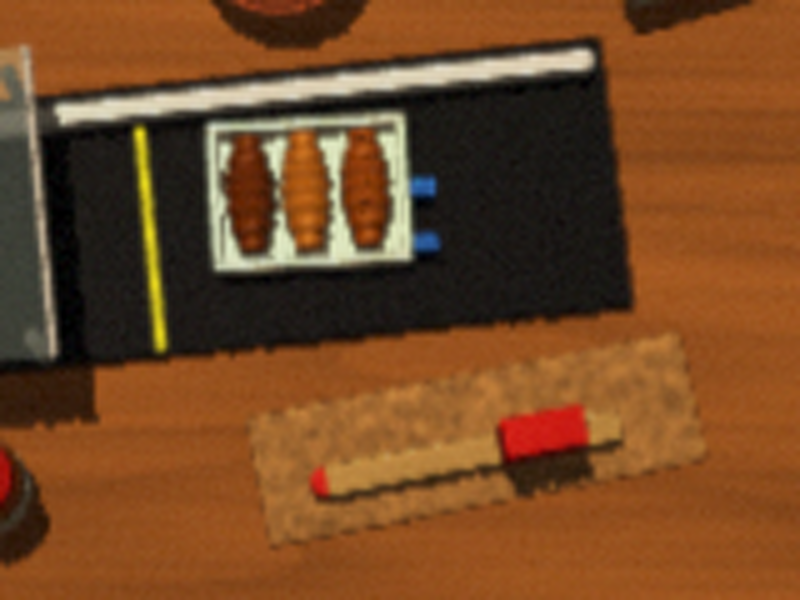

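View pics/c3.png

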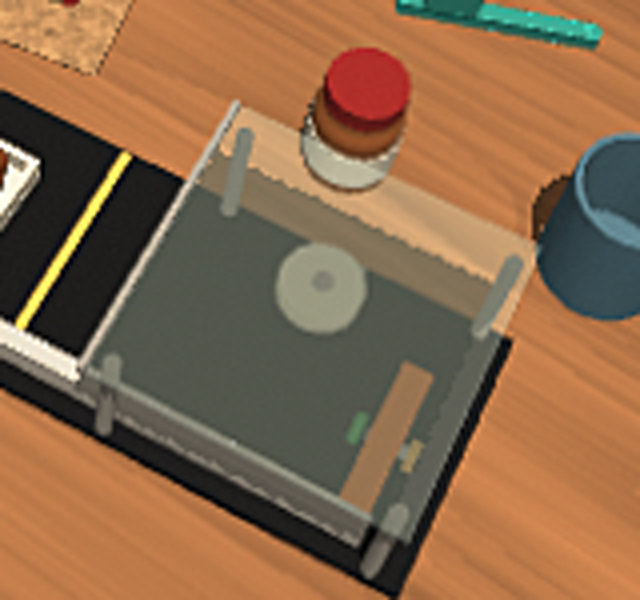

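```bash
python3 - <<'E'
from h import *
p,d,c=load('scene0')
def P(n,a,b,z): print(n,np.round(onz(c,205+a/4,190+b/4,z),1))
P('deck rear near',198,162,12)
P('yl near',588,350,12);P('yl far',482,527,12)
P('mat a',245,50,4);P('mat b',188,133,4);P('mat c',552,272,4);P('mat d',600,182,4)
P('handle tl',318,45,66);P('handle tr',388,68,66);P('handle bl',303,62,66);P('handle br',376,90,66)
P('tip',532,178,22)
P('tray nf',418,477,34);P('tray nn',498,362,34);P('tray rn',335,272,34);P('tray rf',250,375,34)
P('fence rear top inner',70,315,34);P('fence front',540,565,34)
P('lug1',312,276,32);P('lug2',280,318,32)
p,d,c=load('top0')
def P(n,a,b,z): print('top',n,np.round(onz(c,270+a/5,170+b/5,z),1))
P('tray nf',207,124,34);P('tray nn',214,270,34);P('tray rn',411,262,34);P('tray rf',405,113,34)
P('yl near',160,350,12);P('yl far',140,127,12)
P('deck rn',632,310,12);P('deck rf',600,38,12)
P('tip',314,482,22);P('handle',543,433,66)
E
```

```text
deck rear near [ 567.6 -244.7   12. ]
yl near [532.4  39.8  12. ]
yl far [665.6  57.5  12. ]
mat a [ 471.8 -287.5    4. ]
mat b [ 549.6 -270.7    4. ]
mat c [494.5 -12.9   4. ]
mat d [418.  -28.1   4. ]
handle tl [ 476.6 -213.7   66. ]
handle tr [ 464.6 -165.6   66. ]
handle bl [ 493.5 -212.4   66. ]
handle br [ 483.5 -160.6   66. ]
tip [453.2 -58.5  22. ]
tray nf [670.9  15.9  34. ]
tray nn [582.7   8.   34. ]
tray rn [ 591.1 -109.1   34. ]
tray rf [ 677.4 -103.6   34. ]
fence rear top inner [ 711.1 -217.4   34. ]
fence front [673.4 102.4  34. ]
lug1 [ 600.8 -119.4   32. ]
lug2 [ 635.7 -115.7   32. ]
top tray nf [670.1  13.3  34. ]
top tray nn [580.    7.6  34. ]
top tray rn [ 585.9 -111.    34. ]
top tray rf [ 677.9 -107.    34. ]
top yl near [534.2  40.7  12. ]
top yl far [673.   55.6  12. ]
top deck rn [ 561.5 -246.5   12. ]
top deck rf [ 732.  -228.3   12. ]
top tip [453.5 -53.8  22. ]
top handle [ 479.2 -187.7   66. ]
```

```bash
cat >> h.py <<'E'
import json,os
from scipy.spatial.transform import Rotation as Ro
def qR(q): return Ro.from_quat([q[1],q[2],q[3],q[0]])
CF='cmd.json'
def getcmd():
    if os.path.exists(CF):
        j=json.load(open(CF)); return np.array(j['p']),Ro.from_quat(j['q'])
    return np.array([228.862,-608.388,231.29]), qR(bot.state()['tool_rot'])
def done(row):
    "record a final row sent"
    p,R=getcmd(); row=np.array(row,float)
    p2=p+R.apply(row[3:6]); R2=R*Ro.from_rotvec(row[:3]*np.radians(8))
    json.dump({'p':p2.tolist(),'q':R2.as_quat().tolist()},open(CF,'w'))
def downR(yaw,sgn=1):
    "tool x down, tool z such that camera displaced along yaw (deg)"
    a=np.radians(yaw); z=sgn*np.array([np.cos(a),np.sin(a),0]); x=np.array([0,0,-1.]); y=np.cross(z,x)
    return Ro.from_matrix(np.c_[x,y,z])
def plan(target,R2=None):
    p,R=getcmd(); R2=R2 or R
    rv=(R.inv()*R2).as_rotvec()/np.radians(8); s=R.inv().apply(np.array(target)-p)
    return np.round(np.r_[rv,s],2)
E
python3 - <<'E'
from h import *
s=bot.state(); R=qR(s['tool_rot']); print(R.as_matrix().round(3))
c=bot.calibration('wrist'); P=np.array(c['pose']); print('cam in tool',R.inv().apply(P[:3,3]-s['position']).round(1)); print((R.as_matrix().T@P[:3,:3]).round(3))
E
```

```text
[[-0.     0.352 -0.936]
 [ 0.001 -0.936 -0.352]
 [-1.    -0.001 -0.   ]]
cam in tool [-142.7    1.1  -80.4]
[[-0.    -0.312  0.95 ]
 [ 1.     0.001  0.001]
 [-0.001  0.95   0.312]]
```

```bash
python3 - <<'E'
from h import *
print(plan([570,-70,290],downR(98,-1)))
E
```

```text
[-9.6700e+00 -1.0000e-02  1.0000e-02 -5.8000e+01 -3.8389e+02 -5.0887e+02]
```

>>> step_arm([
  [-4.8,0,0,-58,-190,-250,-1],
  [-4.8,0,0,-58,-190,-250,-1],
  [-4.8,0,0,-58,-190,-250,-1],
  [-4.8,0,0,-58,-190,-250,-1],
  [-4.8,0,0,-58,-190,-250,-1],
  [-4.8,0,0,-58,-190,-250,-1],
  [-4.8,0,0,-58,-190,-250,-1],
  [-4.8,0,0,-58,-190,-250,-1],
])

```text
time_s: 0.95
position: [397.3, -340.6, 290.0]
tool_rot: [0.35, 0.615, 0.349, -0.615]
wrist_force: [-0.3, -1.1, -0.3]
width: 85.6
```

```bash
python3 - <<'E'
from h import *
done([-4.8,0,0,-58,-190,-250]); print(getcmd()[0],getcmd()[1].as_quat()); st()
print(plan([570,-70,290],downR(98,-1)))
E
```

```text
[ 193.33761265 -296.3389025   288.97343485] [ 0.46551168  0.53177652 -0.46554351  0.53271179]
time_s 0.95
qpos [-0.9257, -0.1021, 1.8165, 0.0002, 1.4259, -0.3891]
joint_vel [-0.0585, 0.0285, -0.0042, -0.0188, -0.0151, -0.0237]
tau [1.5845, -29.8975, -33.352, 0.1448, 0.0952, 0.1521]
position [397.2824, -340.5904, 290.001]
tool_rot [0.35, 0.6148, 0.3491, -0.6145]
wrist_force [-0.3434, -1.0709, -0.2729]
wrist_torque [-0.0408, 0.0238, 0.0496]
width 85.6281
[-4.0000e-02  1.0000e-02 -1.0000e-02 -8.7000e-01  4.0344e+02 -1.7418e+02]
```

```bash
python3 - <<'E'
from h import *
json.dump({'p':[228.862,-608.388,231.29],'q':qR([-0.1258,-0.6957,-0.1272,0.6957]).as_quat().tolist()},open(CF,'w'))
done([-4.8,0,0,-58,-190,-250]); p,R=getcmd();print(p,R.as_matrix().round(3)); 
s=bot.state(); print((qR(s['tool_rot']).as_matrix()).round(3),s['position'])
print(plan([570,-70,290],downR(98,-1)))
E
```

```text
[ 395.99589945 -342.65720038  289.74854759] [[-0.     0.857 -0.515]
 [ 0.002 -0.515 -0.857]
 [-1.    -0.001 -0.001]]
[[ 0.001  0.859 -0.511]
 [-0.001 -0.511 -0.859]
 [-1.     0.001  0.   ]] [ 397.28236878 -340.59037551  290.0010361 ]
[-4.8700e+00 -1.0000e-02  1.0000e-02  2.2000e-01  8.7800e+00 -3.2333e+02]
```

>>> step_arm([
  [-4.87,0,0,0,9,-323,-1],
  [-4.87,0,0,0,9,-323,-1],
  [-4.87,0,0,0,9,-323,-1],
  [-4.87,0,0,0,9,-323,-1],
  [-4.87,0,0,0,9,-323,-1],
  [-4.87,0,0,0,9,-323,-1],
  [-4.87,0,0,0,9,-323,-1],
  [-4.87,0,0,0,9,-323,-1],
  [-4.87,0,0,0,9,-323,-1],
])

```text
time_s: 1.85
position: [569.7, -71.1, 288.5]
tool_rot: [0.533, 0.464, 0.534, -0.464]
wrist_force: [0.8, 0.5, -0.0]
width: 85.4
```

```bash
python3 - <<'E'
from h import *
done([-4.87,0,0,0,9,-323]); print(getcmd()[0]); st()
snap('wrist','w1'); snap('scene','s1')
E
```

```text
[570.01484205 -70.39411453 290.21726745]
time_s 1.85
qpos [-0.3213, 0.0258, 1.695, -0.0007, 1.4221, -0.4602]
joint_vel [-0.0264, -0.0139, 0.0104, -0.0002, 0.0013, 0.0033]
tau [1.1347, -34.4278, -33.695, 0.05, -0.0037, 0.0072]
position [569.7149, -71.1163, 288.5382]
tool_rot [0.5332, 0.4637, 0.5338, -0.4645]
wrist_force [0.8045, 0.4584, -0.002]
wrist_torque [0.0092, -0.0231, 0.0375]
width 85.4218
```

View pics/w1.png

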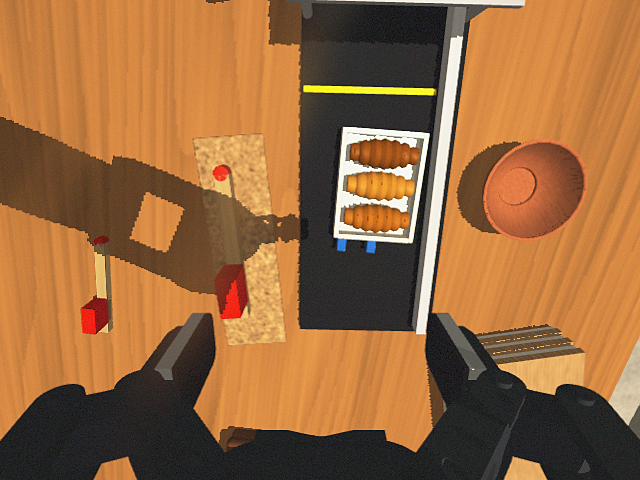

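```bash
python3 - <<'E'
from h import *
crop('w1',290,70,480,210,4,'c4'); crop('w1',290,190,480,340,4,'c5');crop('w1',180,120,310,250,4,'c6');crop('w1',180,230,310,350,4,'c7')
E
```

```text
(no output)
```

View pics/c4.png

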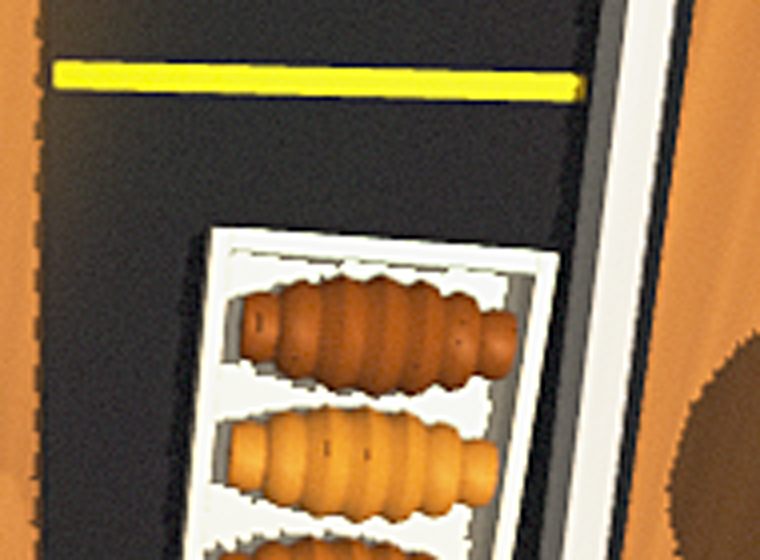

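View pics/c5.png

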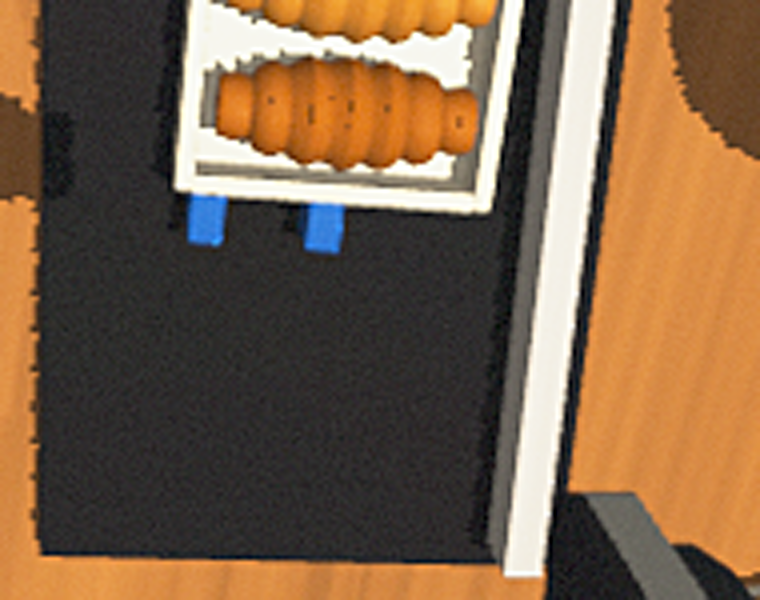

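View pics/c6.png

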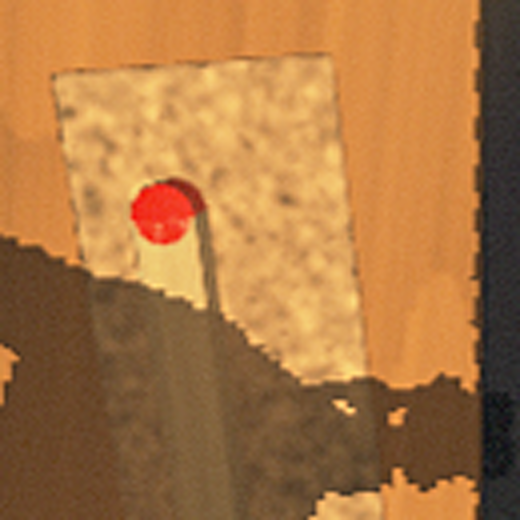

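View pics/c7.png

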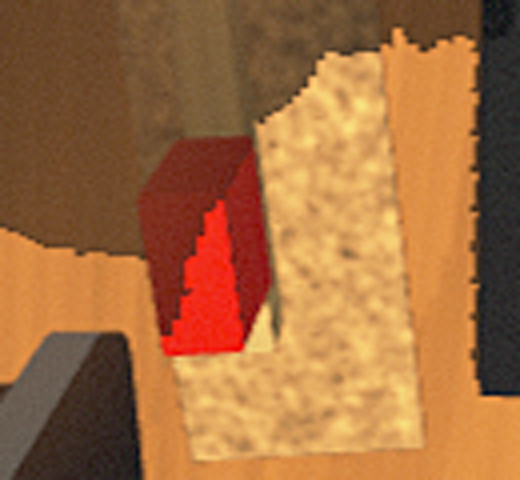

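```bash
cat > m1.py <<'E'
from h import *
p,d,c=load('w1')
def W(off,a,b,z): return onz(c,off[0]+a/4,off[1]+b/4,z)
A=(290,70);B=(290,190);C=(180,120);D=(180,230)
def sh(n,X): print(n,np.round(X,1)); return X
tip=sh('tipc',W(C,162,213,22))
H=[W(D,*q,66) for q in((138,200),(222,197),(240,352),(163,352))]
hc=sh('handle',np.mean(H,0)); print([np.round(h,1).tolist() for h in H])
v=(tip-hc)[:2]; print('stick yaw dir',np.degrees(np.arctan2(v[1],v[0])),'len(131)',np.hypot(*v))
m=[sh('mat',W(C,52,74,4)),sh('mat',W(C,330,54,4)),sh('mat',W(D,424,448,4)),sh('mat',W(D,190,462,4))]
print('mat ctr',np.mean(m,0), 'yaws',[np.degrees(np.arctan2(*(q[1::-1]))) for q in (m[0]-m[3],m[1]-m[2])])
sh('deck rn',W(B,42,553,12))
y1=sh('yl n',W(A,54,75,12));y2=sh('yl f',W(A,584,88,12))
f1=sh('fence rear inner top',W(B,505,577,34));f2=sh('fence up inner top',W(A,626,0,34))
f3=sh('fence foot mid',W(A,588,90,12)); f4=sh('foot rear',W(B,488,545,12))
v=f2-f1;print('fence yaw',np.degrees(np.arctan2(v[1],v[0])))
v=f3-f4;print('fence foot yaw',np.degrees(np.arctan2(v[1],v[0])))
v=y2-y1;print('yl yaw',np.degrees(np.arctan2(v[1],v[0])))
nf=sh('tray nf',W(A,560,254,34));nn=sh('nn',W(A,212,229,34));rn=sh('rn',W(B,176,190,34));rf=sh('rf',W(B,490,212,34))
for q in(nf-rf,nn-rn): print('tray yaw',np.degrees(np.arctan2(q[1],q[0])),np.hypot(*q[:2]))
for q in(nf-nn,rf-rn): print('tray x yaw',np.degrees(np.arctan2(q[1],q[0])),np.hypot(*q[:2]))
print('tray ctr',np.mean([nf,nn,rn,rf],0))
sh('lug1',W(B,205,243,32));sh('lug2',W(B,322,251,32))
for u,v in((232,290),(221,173),(330,300),(320,90),(456,100),(345,135)):
  print((u,v),np.round(atd(c,d,u,v),1))
E
python3 m1.py
```

```text
tipc [457.7 -60.2  22. ]
handle [ 484.3 -189.4   66. ]
[[468.7, -168.4, 66.0], [491.1, -164.3, 66.0], [499.3, -210.9, 66.0], [477.9, -213.9, 66.0]]
stick yaw dir 101.61568867813138 len(131) 131.92504230464075
mat [420.5 -28.8   4. ]
mat [497.1 -12.6   4. ]
mat [ 552.9 -275.5    4. ]
mat [ 475.4 -292.1    4. ]
mat ctr [ 486.48644527 -152.24479038    4.        ] yaws [np.float64(101.78747783836133), np.float64(101.97630173676268)]
deck rn [ 569.4 -247.1   12. ]
yl n [537.  39.  12.]
yl f [676.2  55.5  12. ]
fence rear inner top [ 711.8 -222.    34. ]
fence up inner top [675.6  74.1  34. ]
fence foot mid [677.4  55.2  12. ]
foot rear [ 712.2 -223.8   12. ]
fence yaw 96.97055904528644
fence foot yaw 97.10300648085942
yl yaw 6.763610688842463
tray nf [673.4  13.1  34. ]
nn [583.1   6.5  34. ]
rn [ 592.  -112.3   34. ]
rf [ 681.3 -106.3   34. ]
tray yaw 93.81047403297666 119.66801104010563
tray yaw 94.25172008875504 119.21793574294317
tray x yaw 4.156870139199215 90.47474479013097
tray x yaw 3.8702131329307714 89.5550283239657
tray ctr [632.44813024 -49.74900818  34.        ]
lug1 [ 602.8 -127.5   32. ]
lug2 [ 636.6 -125.2   32. ]
(232, 290) [ 488.1 -177.9   65.4]
(221, 173) [458.2 -59.8  21.7]
(330, 300) [ 601.3 -201.3   12.3]
(320, 90) [554.4  40.2  12.3]
(456, 100) [699.2  50.8  11.9]
(345, 135) [586.4  -0.7  34.8]
```

```bash
python3 - <<'E'
from h import *
st()
print(plan([484.3,-189,90],downR(101.7,-1)))
E
```

```text
time_s 1.95
qpos [-0.3227, 0.0247, 1.6954, -0.0005, 1.4222, -0.4598]
joint_vel [-0.0045, -0.0062, 0.0021, 0.0024, 0.0002, 0.003]
tau [0.5551, -34.3657, -33.5309, 0.0154, 0.0001, -0.0045]
position [569.4618, -71.8209, 288.9032]
tool_rot [0.5329, 0.4643, 0.5332, -0.4648]
wrist_force [0.9626, -0.4627, -0.8922]
wrist_torque [-0.0434, -0.0008, 0.0006]
width 85.7482
[-4.7000e-01 -1.0000e-02  0.0000e+00  2.0002e+02 -1.0132e+02  1.0597e+02]
```

>>> step_arm([
  [-0.47,0,0,200,-101.5,105,-1],
  [-0.47,0,0,200,-101.5,105,-1],
  [-0.47,0,0,200,-101.5,105,-1],
  [-0.47,0,0,200,-101.5,105,-1],
  [-0.47,0,0,200,-101.5,105,-1],
  [-0.47,0,0,200,-101.5,105,-1],
  [-0.47,0,0,200,-101.5,105,-1],
  [-0.47,0,0,200,-101.5,105,-1],
])

```text
time_s: 2.75
position: [485.2, -189.3, 91.1]
tool_rot: [0.55, 0.447, 0.547, -0.446]
wrist_force: [0.4, -0.3, 0.2]
width: 85.7
```

```bash
python3 - <<'E'
from h import *
done([-.47,0,0,200,-101.5,105]); print(getcmd()[0]); s=bot.state(); print(s['position'],qR(s['tool_rot']).as_matrix().round(4),s['wrist_force'])
snap('wrist','w2'); 
E
```

```text
[ 483.98546006 -188.06526724   90.01812846]
[ 485.20970219 -189.31865191   91.14843824] [[ 0.0029  0.9792  0.2028]
 [-0.0018  0.2028 -0.9792]
 [-1.      0.0025  0.0024]] [ 0.43158113 -0.33107023  0.18105052]
```

View pics/w2.png

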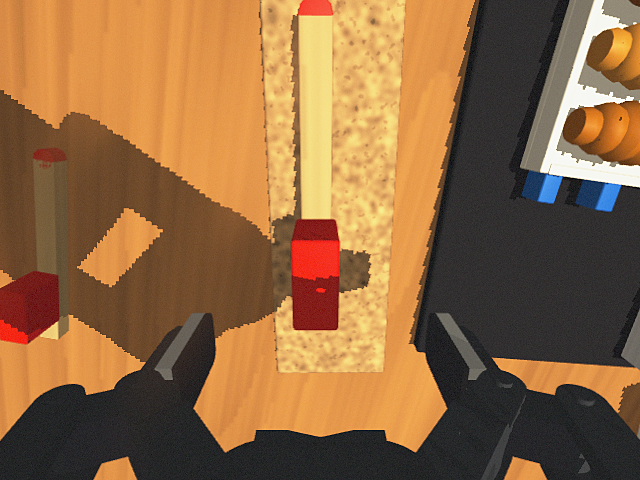

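```bash
python3 - <<'E'
from h import *
p,d,c=load('w2')
H=[onz(c,*q,66) for q in((292,240.5),(340,240.5),(338.5,329),(293,329))]
print(np.round(H,1),np.mean(H,0))
B=[onz(c,*q,22) for q in((300,20),(332.5,20),(301,215),(330.5,215))]
print(np.round(B,1)); a=(B[0]+B[1])/2;b=(B[2]+B[3])/2;v=a-b;print(np.degrees(np.arctan2(v[1],v[0])))
print(onz(c,316,0,22))
s=bot.state();print(s['position'])
print(plan([484.3,-189,31]))
E
```

```text
[[ 467.6 -166.9   66. ]
 [ 490.1 -162.2   66. ]
 [ 500.1 -209.6   66. ]
 [ 476.9 -214.4   66. ]] [ 483.67123722 -188.2808066    66.        ]
[[ 450.   -65.4   22. ]
 [ 466.   -62.    22. ]
 [ 469.5 -164.8   22. ]
 [ 486.6 -161.2   22. ]]
101.42814594325488
[456.1094016  -55.15450699  22.        ]
[ 485.55163614 -189.10535495   91.42393232]
[ 0.    0.    0.   59.02  0.12  1.1 ]
```

>>> step_arm([
  [0,0,0,45,-1.4,0,-1],
  [0,0,0,61,-1.4,0,-1],
  [0,0,0,61,-1.4,0,-1],
  [0,0,0,61,-1.4,0,-1],
  [0,0,0,61,-1.4,0,1],
  [0,0,0,61,-1.4,0,1],
  [0,0,0,61,-1.4,0,1],
  [0,0,0,61,-1.4,0,1],
  [0,0,0,61,-1.4,0,1],
  [0,0,0,61,-1.4,0,1],
], grip_force=70)

```text
time_s: 3.8
position: [483.1, -188.9, 28.9]
tool_rot: [0.549, 0.446, 0.548, -0.446]
wrist_force: [-0.7, 0.8, 3.6]
width: 23.3
```

```bash
python3 - <<'E'
from h import *
done([0,0,0,61,-1.4,0]); print(getcmd()[0]);st()
E
```

```text
[ 482.59309648 -188.23108922   29.01817906]
time_s 3.8
qpos [-0.5916, 0.2296, 1.9968, 0.0, 0.9142, -0.7964]
joint_vel [-0.0008, 0.0015, 0.0006, -0.0009, 0.0016, 0.0016]
tau [-0.019, -32.5814, -23.5234, -0.0073, -0.1399, 0.0]
position [483.0674, -188.9286, 28.8696]
tool_rot [0.5488, 0.4463, 0.5481, -0.4462]
wrist_force [-0.6803, 0.8087, 3.6025]
wrist_torque [0.075, 0.0424, 0.0257]
width 23.2813
```

>>> step_arm([
  [0,0,0,-10,0,0,1],
  [0,0,0,-30,0,0,1],
  [0,0,0,-60,0,0,1],
  [0,0,0,-60,0,0,1],
  [0,0,0,-60,0,0,1],
  [0,0,0,-60,0,0,1],
])

```text
time_s: 4.4
position: [481.7, -188.0, 87.1]
tool_rot: [0.548, 0.446, 0.549, -0.446]
wrist_force: [-0.1, -0.4, -1.8]
width: 23.2
```

```bash
cat >> h.py <<'E'
A7=np.radians(7.0); N=np.array([np.cos(A7),np.sin(A7)]); F=np.array([-np.sin(A7),np.cos(A7)])
T0,S0=679.5,173.0
def ts(t,s,z): return np.r_[t*N+s*F,z]
def tts(X): return np.array([np.dot(X[:2],N),np.dot(X[:2],F),X[2]])
E
cat > go.py <<'E'
import sys
from h import *
a=[float(x) for x in sys.argv[1:]]
if a: done(a)
p,R=getcmd(); s=bot.state()
print('t',s['time_s'],'cmd xyz',p.round(2),'cmd tsz',tts(p).round(2),'meas tsz',tts(np.array(s['position'])).round(2),'yaw',np.round(np.degrees(np.arctan2(*(-qR(s['tool_rot']).as_matrix()[1::-1,2]))),2))
w=np.array(s['wrist_force']); print('force t,s,z',tts(w).round(2),'torque',np.round(s['wrist_torque'],3),'w',round(float(s['width']),2))
E
python3 go.py 0 0 0 -60 0 0; python3 -c "
from h import *
print(plan(ts(540,-212,89),downR(97,-1)),np.round(ts(540,-212,89)))"
```

```text
t 4.4 cmd xyz [ 482.61 -188.35   89.02] cmd tsz [ 456.06 -245.76   89.02] meas tsz [ 455.19 -245.28   87.09] yaw 101.73
force t,s,z [-0.12 -0.42 -1.76] torque [-0.006 -0.036 -0.014] w 23.18
[ 5.900e-01 -1.000e-02  0.000e+00  8.000e-02  8.644e+01 -2.672e+01] [ 562. -145.   89.]
```

>>> step_arm([
  [0.59,0,0,0,86.5,-26.5,1],
  [0.59,0,0,0,86.5,-26.5,1],
  [0.59,0,0,0,86.5,-26.5,1],
  [0.59,0,0,0,86.5,-26.5,1],
  [0.59,0,0,0,86.5,-26.5,1],
])

```text
time_s: 4.9
position: [560.5, -144.9, 86.9]
tool_rot: [0.529, 0.468, 0.531, -0.469]
wrist_force: [-0.8, -0.0, -1.5]
width: 22.9
```

```bash
python3 go.py 0.59 0 0 0 86.5 -26.5; python3 -c "
from h import *
snap('wrist','w3')"
```

```text
t 4.9 cmd xyz [ 561.92 -144.81   89.07] cmd tsz [ 540.08 -212.22   89.07] meas tsz [ 538.71 -212.1    86.9 ] yaw 97.0
force t,s,z [-0.83  0.09 -1.49] torque [-0.067  0.053  0.046] w 22.92
```

View pics/w3.png

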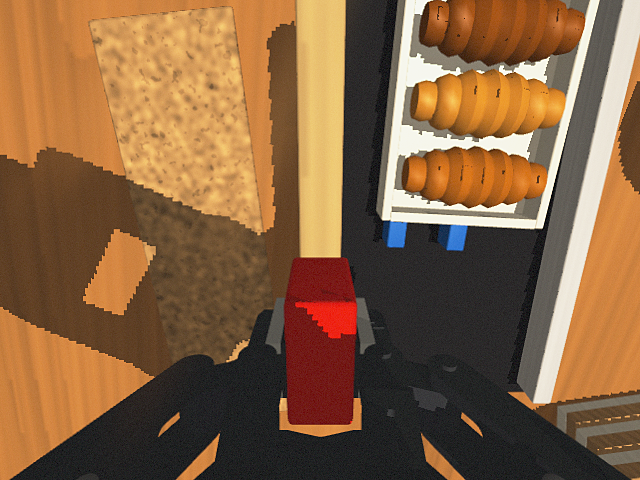

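```bash
python3 -c "
from h import *
p,d,c=load('w3')
for u,v in((320,20),(320,120),(320,240),(320,270),(320,380)): print(u,v,atd(c,d,u,v).round(1))
E=[onz(c,*q,80) for q in((297.5,10),(346,10),(300,250),(341,250))]
print(np.round(E,1)); 
for a,b in((0,2),(1,3)): print(np.degrees(np.arctan2(*(E[a]-E[b])[1::-1])))
"
```

```text
320 20 [547.3 -31.5  80.4]
320 120 [551.4 -65.2  79.8]
320 240 [ 557.4 -113.3   80.2]
320 270 [ 558.3 -120.3   96.7]
320 380 [ 562.1 -150.5  123.1]
[[ 538.9  -29.3   80. ]
 [ 556.   -27.2   80. ]
 [ 549.4 -118.9   80. ]
 [ 566.9 -116.8   80. ]]
96.68145885873777
96.95213324754889
```

>>> step_arm([
  [0,0,0,20,0,0,1],
  [0,0,0,46,0,0,1],
  [0,0,0,46,0,0,1],
  [0,0,0,46,0,0,1],
  [0,0,0,46,0,0,1],
])

```text
time_s: 5.45
position: [562.6, -145.8, 43.7]
tool_rot: [0.53, 0.469, 0.529, -0.468]
wrist_force: [-0.3, -0.8, -1.8]
width: 23.3
```

```bash
python3 go.py 0 0 0 46 0 0;python3 -c "
from h import *
snap('wrist','w4');snap('scene','s4');crop('s4',205,190,405,340,4,'s4c')"; python3 go.py
```

```text
t 5.45 cmd xyz [ 561.9  -144.72   43.07] cmd tsz [ 540.08 -212.12   43.07] meas tsz [ 540.62 -213.25   43.7 ] yaw 96.98
force t,s,z [-0.4  -0.8  -1.81] torque [-0.086  0.044  0.032] w 23.27
t 5.55 cmd xyz [ 561.9  -144.72   43.07] cmd tsz [ 540.08 -212.12   43.07] meas tsz [ 540.88 -213.16   43.83] yaw 97.0
force t,s,z [ 0.29 -0.63 -0.96] torque [-0.022 -0.032  0.   ] w 23.73
```

View pics/s4c.png

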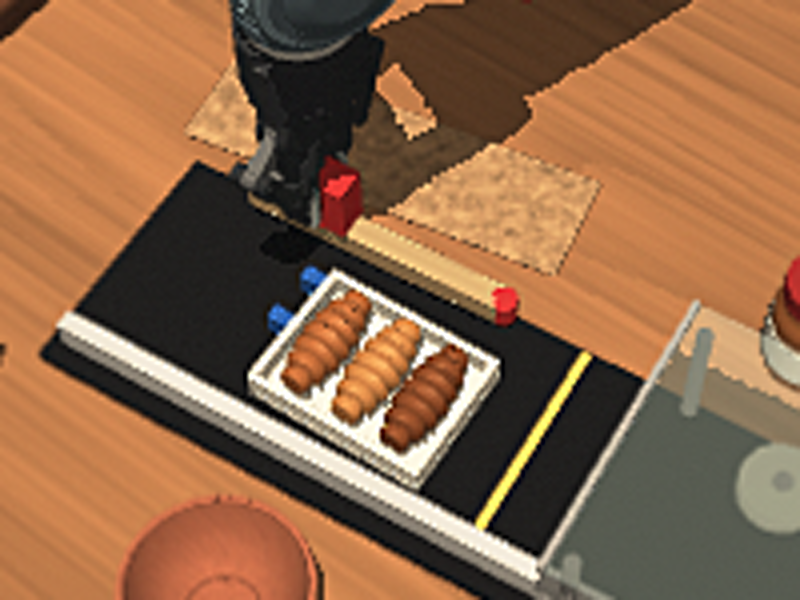

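View pics/w4.png

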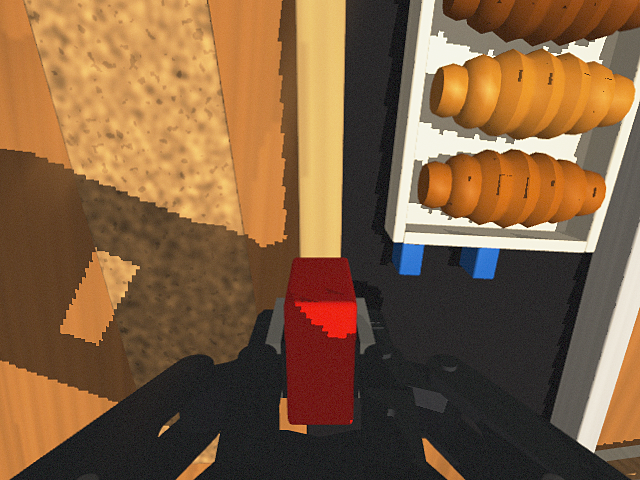

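>>> step_arm([
  [0,0,0,3,8,0,1],
  [0,0,0,3,14,0,1],
  [0,0,0,3,18,0,1],
  [0,0,0,3,20,0,1],
  [0,0,0,3,22,0,1],
  [0,0,0,3,23,0,1],
  [0,0,0,3,24,0,1],
  [0,0,0,3,25,0,1],
  [0,0,0,3,26,0,1],
  [0,0,0,3,27,0,1],
  [0,0,0,3,28,0,1],
  [0,0,0,3,29,0,1],
])

```text
time_s: 6.75
position: [590.7, -141.5, 39.2]
tool_rot: [0.53, 0.468, 0.53, -0.468]
wrist_force: [-1.7, -1.1, -1.4]
width: 23.4
```

```bash
python3 go.py 0 0 0 3 29 0;python3 -c "
from h import *
snap('wrist','w5')"; python3 go.py
```

```text
t 6.75 cmd xyz [ 590.69 -141.18   40.07] cmd tsz [ 569.08 -212.11   40.07] meas tsz [ 569.09 -212.42   39.2 ] yaw 97.01
force t,s,z [-1.78 -0.87 -1.36] torque [-0.212  0.218  0.043] w 23.43
t 6.8 cmd xyz [ 590.69 -141.18   40.07] cmd tsz [ 569.08 -212.11   40.07] meas tsz [ 569.29 -212.4    39.27] yaw 97.01
force t,s,z [-0.35 -0.57 -1.12] torque [-0.143  0.167  0.027] w 23.3
```

View pics/w5.png

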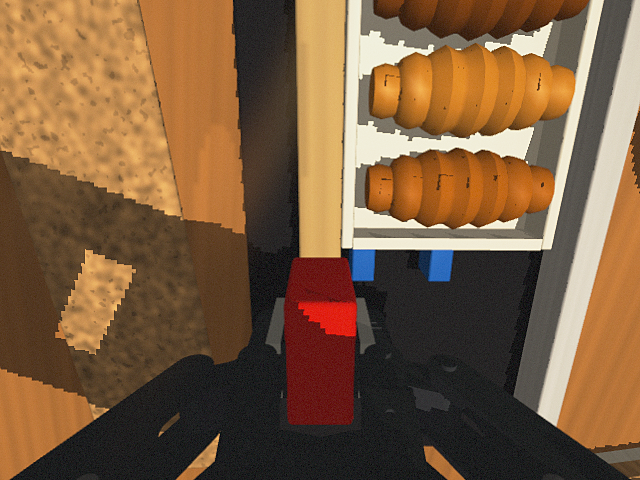

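>>> step_arm([
  [0,0,0,-1,1,0,1],
  [0,0,0,-1,2,0,1],
  [0,0,0,-1,3,0,1],
  [0,0,0,-1,4,0,1],
  [0,0,0,-1,5,0,1],
  [0,0,0,-1,6,0,1],
  [0,0,0,-1,7,0,1],
  [0,0,0,-1,7.7,0,1],
  [0,0,0,-1,8.4,0,1],
  [0,0,0,-1,9,0,1],
  [0,0,0,-1,9.5,0,1],
  [0,0,0,-1,10,0,1],
])

```text
time_s: 8.0
position: [600.7, -140.3, 40.3]
tool_rot: [0.53, 0.468, 0.53, -0.468]
wrist_force: [-2.0, -0.2, -1.8]
width: 23.0
```

```bash
python3 go.py 0 0 0 -1 10 0;python3 -c "
from h import *
snap('wrist','w6')"; python3 go.py
```

```text
t 8.0 cmd xyz [ 600.61 -139.96   41.07] cmd tsz [ 579.08 -212.11   41.07] meas tsz [ 579.1  -212.45   40.27] yaw 97.01
force t,s,z [-1.97  0.02 -1.79] torque [-0.066  0.25   0.083] w 23.04
t 8.05 cmd xyz [ 600.61 -139.96   41.07] cmd tsz [ 579.08 -212.11   41.07] meas tsz [ 579.13 -212.44   40.27] yaw 97.02
force t,s,z [-0.73 -0.38 -2.09] torque [-0.128  0.285  0.141] w 23.32
```

View pics/w6.png

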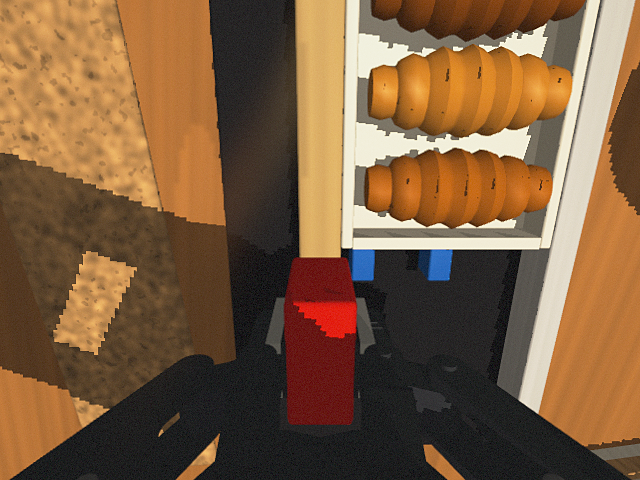

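>>> step_arm([
  [0,0,0,0,0.4,0,1],
  [0,0,0,0,0.8,0,1],
  [0,0,0,0,1.2,0,1],
  [0,0,0,0,1.6,0,1],
  [0,0,0,0,2.0,0,1],
  [0,0,0,0,2.0,0,1],
])

```text
time_s: 8.65
position: [601.0, -140.4, 40.2]
tool_rot: [0.529, 0.467, 0.531, -0.469]
wrist_force: [-8.5, -2.0, 3.4]
width: 23.6
```

```bash
python3 go.py 0 0 0 0 2 0
```

```text
t 8.65 cmd xyz [ 602.6  -139.72   41.07] cmd tsz [ 581.08 -212.11   41.07] meas tsz [ 579.42 -212.56   40.21] yaw 97.07
force t,s,z [-8.7  -0.96  3.37] torque [-0.258  1.568  0.275] w 23.63
```

>>> step_arm([
  [0,0,0,0,-0.6,0,1],
  [0,0,0,0,-0.6,0,1],
])

```text
time_s: 8.85
position: [600.9, -140.3, 40.2]
tool_rot: [0.529, 0.468, 0.531, -0.469]
wrist_force: [-6.9, -1.3, 1.8]
width: 23.5
```

```bash
python3 go.py 0 0 0 0 -0.6 0;python3 -c "
from h import *
snap('wrist','w7');snap('scene','s7');crop('s7',230,230,390,350,5,'s7c')
crop('w7',480,0,640,250,2,'w7c')"; python3 go.py
```

```text
t 8.85 cmd xyz [ 602.   -139.79   41.07] cmd tsz [ 580.48 -212.11   41.07] meas tsz [ 579.32 -212.51   40.2 ] yaw 97.05
force t,s,z [-7.03 -0.46  1.8 ] torque [-0.258  1.226  0.28 ] w 23.52
t 8.95 cmd xyz [ 602.   -139.79   41.07] cmd tsz [ 580.48 -212.11   41.07] meas tsz [ 579.32 -212.52   40.21] yaw 97.05
force t,s,z [-6.96 -1.65  1.49] torque [-0.245  1.19   0.297] w 23.21
```

View pics/w7.png

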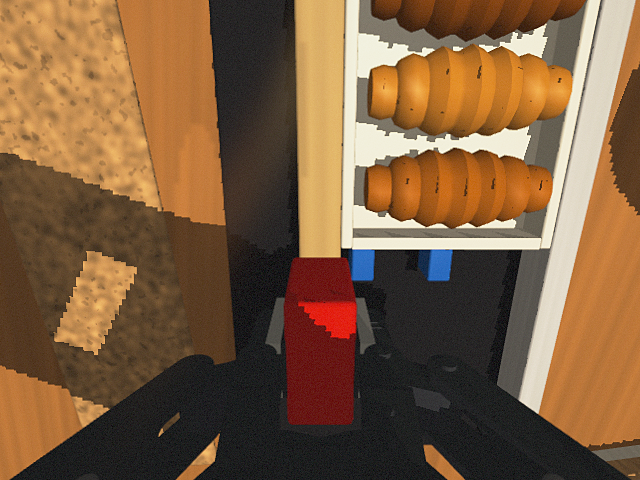

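View pics/s7c.png

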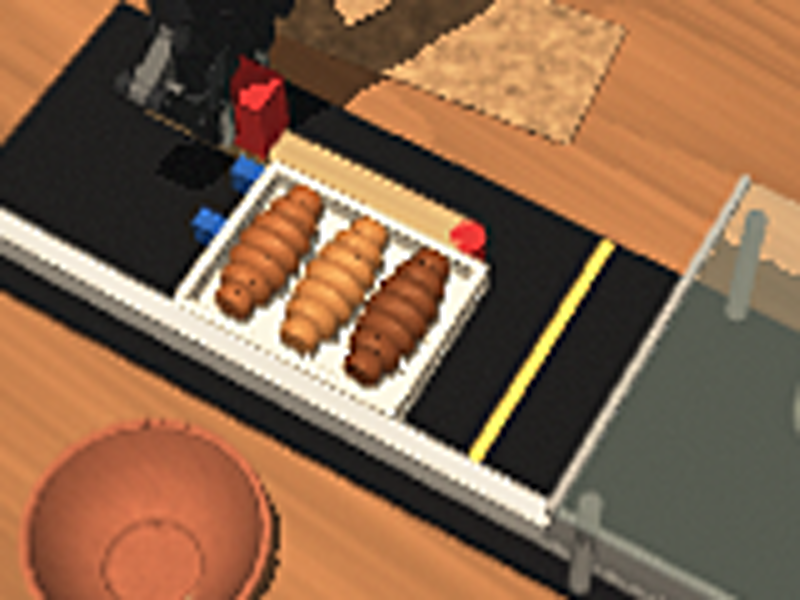

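>>> step_arm([
  [0.03,0,0,0,-0.5,0,1],
  [0.06,0,0,0,-0.7,0,1],
  [0.06,0,0,0,-0.7,0,1],
  [0.06,0,0,0,-0.7,0,1],
])

```text
time_s: 9.35
position: [600.5, -139.9, 40.0]
tool_rot: [0.527, 0.47, 0.529, -0.471]
wrist_force: [-5.4, 0.2, 0.9]
width: 23.4
```

```bash
python3 go.py 0.06 0 0 0 -0.7 0
```

```text
t 9.35 cmd xyz [ 601.31 -139.88   41.07] cmd tsz [ 579.78 -212.11   41.07] meas tsz [ 579.02 -212.06   40.04] yaw 96.57
force t,s,z [-5.36  0.84  0.93] torque [0.033 0.986 0.357] w 23.37
```

>>> step_arm([
  [-0.06,0,0,0,0.4,0,1],
  [-0.12,0,0,0,0.8,0,1],
  [-0.12,0,0,0,0.8,0,1],
  [-0.12,0,0,0,0.8,0,1],
])

```text
time_s: 9.75
position: [601.1, -140.0, 40.1]
tool_rot: [0.531, 0.466, 0.532, -0.467]
wrist_force: [-5.8, 0.1, 1.2]
width: 23.1
```

```bash
python3 go.py -0.12 0 0 0 0.8 0;python3 -c "
from h import *
snap('wrist','w8')"; python3 go.py
```

```text
t 9.75 cmd xyz [ 602.1  -139.78   41.07] cmd tsz [ 580.58 -212.12   41.07] meas tsz [ 579.61 -212.19   40.06] yaw 97.5
force t,s,z [-5.71  0.82  1.2 ] torque [-0.029  1.248  0.193] w 23.15
t 9.8 cmd xyz [ 602.1  -139.78   41.07] cmd tsz [ 580.58 -212.12   41.07] meas tsz [ 579.6  -212.17   40.05] yaw 97.5
force t,s,z [-6.13  0.5   1.41] torque [-0.018  1.187  0.204] w 23.21
```

```bash
python3 -c "
from h import *
p,d,c=load('w1')
for u,v in((485,345),(500,340),(560,330),(520,380),(445,390)): print(u,v,atd(c,d,u,v).round(1))
p,d,c=load('top0')
for u,v in((384,140),(450,107),(398,170),(460,150),(462,168),(460,250)): print(u,v,atd(c,d,u,v).round(1))
print(ts(616.5,-365,40),ts(560,-357,40))
"
```

```text
485 345 [ 807.8 -232.1   22.1]
500 340 [ 824.2 -221.7   23. ]
560 330 [ 9.147e+02 -2.085e+02 -3.000e-01]
520 380 [623.7 -51.8 346.5]
445 390 [613.9 -72.5 327.6]
384 140 [ 859.5 -212.3   -5.2]
450 107 [ 948.1 -412.7   59.9]
398 170 [ 758.3 -254.1    6.1]
460 150 [ 816.4 -444.1   37.6]
462 168 [ 744.5 -436.5   86.9]
460 250 [ 501.  -428.7   64.6]
[ 656.38701283 -287.14689514   40.        ] [ 599.33320051 -286.09214383   40.        ]
```

>>> step_arm([
  [0,0,0,0,-2,0,1],
  [0,0,0,0,-10,0,1],
  [0,0,0,0,-25,0,1],
  [0.06,0,0,0,-25,0,1],
  [0.06,0,0,0,-25,0,1],
])

```text
time_s: 10.3
position: [577.8, -143.6, 40.7]
tool_rot: [0.53, 0.469, 0.529, -0.468]
wrist_force: [1.4, 0.8, -1.1]
width: 23.5
```

```bash
python3 go.py 0.06 0 0 0 -25 0;python3 -c "
from h import *
snap('wrist','w9')"; python3 go.py
```

```text
t 10.3 cmd xyz [ 577.31 -143.04   41.07] cmd tsz [ 555.58 -212.33   41.07] meas tsz [ 556.03 -212.94   40.72] yaw 96.96
force t,s,z [ 1.53  0.58 -1.1 ] torque [-0.042 -0.009  0.034] w 23.49
t 10.35 cmd xyz [ 577.31 -143.04   41.07] cmd tsz [ 555.58 -212.33   41.07] meas tsz [ 556.28 -213.     40.79] yaw 96.99
force t,s,z [-0.14 -0.35 -1.05] torque [-0.013  0.01  -0.049] w 23.35
```

View pics/w9.png

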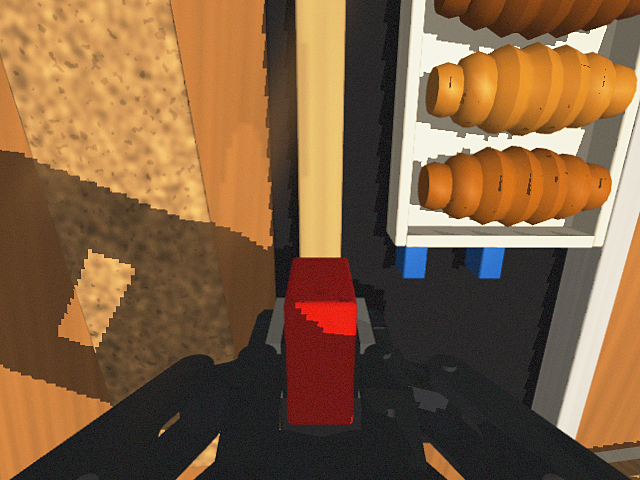

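```bash
python3 -c "
from h import *
p,d,c=load('w9')
for n,u,v,z in(('rf',605,246,34),('rn',396,246,34),('rn2',407,246,34),('lug1 end c',412,278,32),('lug2',488,278,32),('l1a',402,277,32),('l1b',425,277,32),('l2a',478,278,32),('l2b',502,278,32)): print(n,tts(onz(c,u,v,z)).round(1))
"
python3 -c "
from h import *
crop('w9',370,140,640,340,3,'w9c')"
```

```text
rf [ 679.5 -183.9   34. ]
rn [ 589.4 -183.9   34. ]
rn2 [ 594.1 -183.9   34. ]
lug1 end c [ 598.  -199.7   32. ]
lug2 [ 632.1 -199.7   32. ]
l1a [ 593.5 -199.2   32. ]
l1b [ 603.8 -199.2   32. ]
l2a [ 627.6 -199.7   32. ]
l2b [ 638.4 -199.7   32. ]
```

View pics/w9c.png

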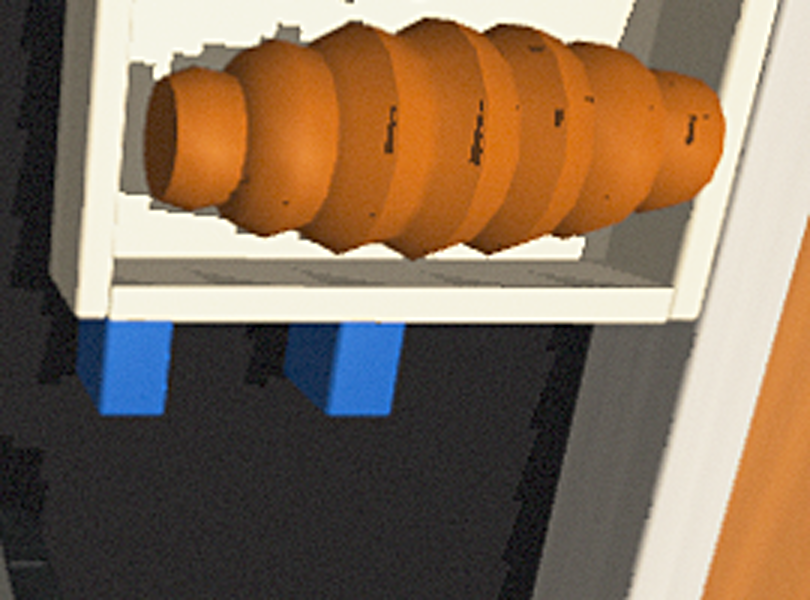

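>>> step_arm([
  [0,0,0,0,0,40,1],
  [0,0,0,0,0,85,1],
  [0,0,0,0,0,125,1],
  [0,0,0,0,0,139,1],
  [0,0,0,0,20,139,1],
  [0,0,0,0,45,139,1],
  [0,0,0,0,59.5,139,1],
  [0,0,0,0,59.5,139,1],
  [0,0,0,0,59.5,139,1],
])

```text
time_s: 11.25
position: [653.3, -273.4, 39.9]
tool_rot: [0.53, 0.468, 0.53, -0.468]
wrist_force: [-0.5, 0.1, -1.1]
width: 23.2
```

```bash
python3 go.py 0 0 0 0 59.5 139;python3 -c "
from h import *
snap('wrist','w10');snap('scene','s10');crop('s10',205,190,405,340,4,'s10c')"; python3 go.py
```

```text
t 11.25 cmd xyz [ 653.34 -273.74   40.79] cmd tsz [ 615.11 -351.32   40.79] meas tsz [ 615.12 -351.01   39.91] yaw 97.06
force t,s,z [-0.52  0.21 -1.13] torque [-0.106 -0.045 -0.043] w 23.21
t 11.35 cmd xyz [ 653.34 -273.74   40.79] cmd tsz [ 615.11 -351.32   40.79] meas tsz [ 614.45 -351.24   39.92] yaw 97.02
force t,s,z [ 0.25 -0.1  -1.4 ] torque [-0.044  0.024 -0.056] w 23.12
```

View pics/w10.png

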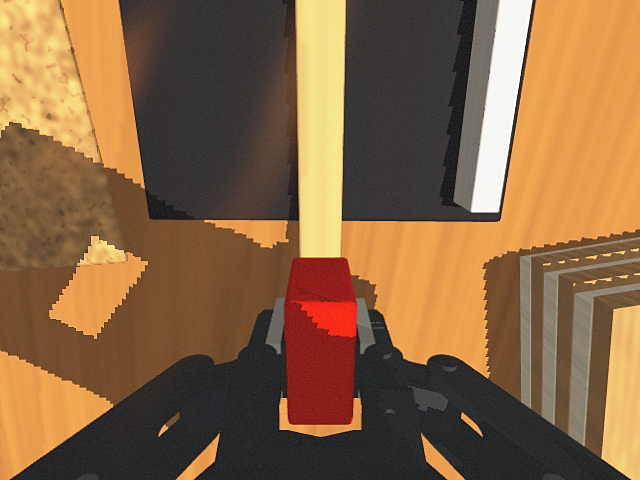

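View pics/s10c.png

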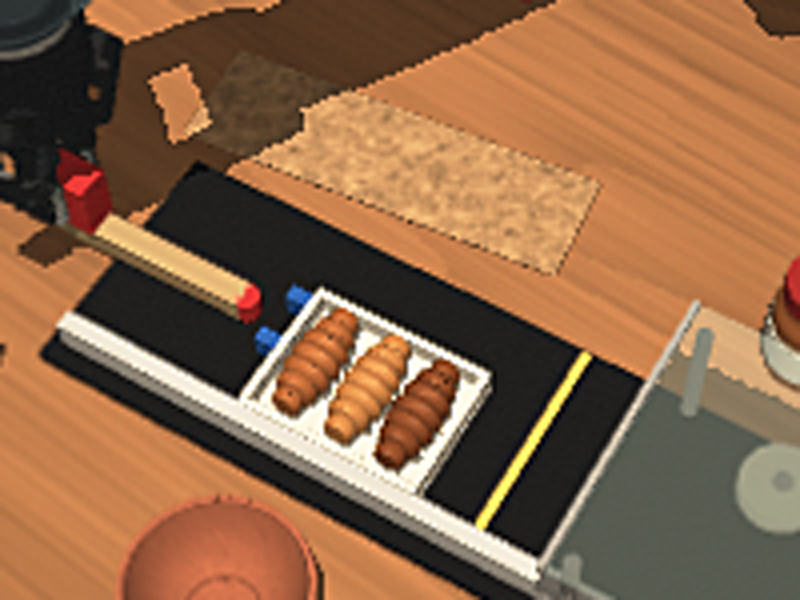

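```bash
python3 -c "
from h import *
crop('s10',250,245,300,285,16,'s10d')"
```

```text
(no output)
```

View pics/s10d.png

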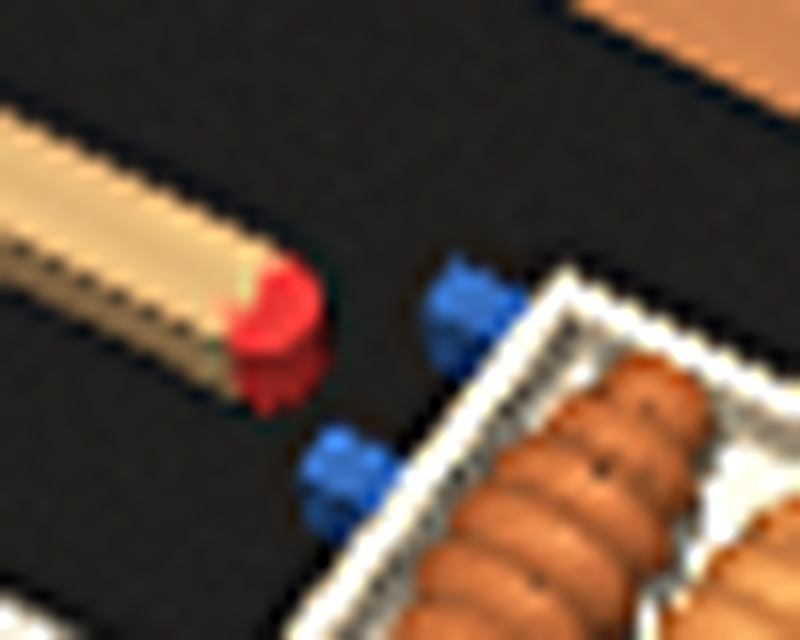

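```bash
python3 -c "
from h import *
p,d,c=load('s10')
P=lambda a,b,z: tts(onz(c,250+a/16,245+b/16,z)).round(1)
print('bar edge ends',P(275,245,33),P(215,345,33),'tip front',P(318,300,33),'lug rear corners',P(425,310,32),P(455,255,32),P(305,475,32),P(335,425,32),'tray corner',P(567,270,34))
"
```

```text
bar edge ends [ 604.8 -222.8   33. ] [ 624.3 -220.7   33. ] tip front [ 609.8 -211.6   33. ] lug rear corners [ 602.7 -197.    32. ] [ 592.1 -198.4   32. ] [ 636.2 -196.7   32. ] [ 626.6 -197.6   32. ] tray corner [ 586.9 -181.3   34. ]
```

>>> step_arm([
  [0,0,0,0,0,-8,1],
  [0,0,0,0,0,-14,1],
  [0,0,0,0,0,-20,1],
  [0,0,0,0,0,-22,1],
  [0,0,0,0,1,-22,1],
  [0,0,0,0,2,-22,1],
  [0,0,0,0,2.5,-22,1],
  [0,0,0,0,2.5,-22,1],
])

```text
time_s: 12.15
position: [653.3, -252.2, 40.3]
tool_rot: [0.53, 0.469, 0.53, -0.469]
wrist_force: [-1.3, -1.2, -1.9]
width: 23.6
```

```bash
python3 go.py 0 0 0 0 2.5 -22;python3 -c "
from h import *
snap('scene','s11');crop('s11',250,245,300,285,16,'s11d')"; python3 go.py
```

```text
t 12.15 cmd xyz [ 653.13 -251.6    40.83] cmd tsz [ 617.6  -329.32   40.83] meas tsz [ 617.72 -329.9    40.32] yaw 97.01
force t,s,z [-1.4  -1.08 -1.95] torque [ 0.002  0.047 -0.042] w 23.59
t 12.2 cmd xyz [ 653.13 -251.6    40.83] cmd tsz [ 617.6  -329.32   40.83] meas tsz [ 617.64 -329.86   40.27] yaw 97.01
force t,s,z [ 0.23  0.82 -0.78] torque [-0.074  0.016 -0.044] w 23.18
```

View pics/s11d.png

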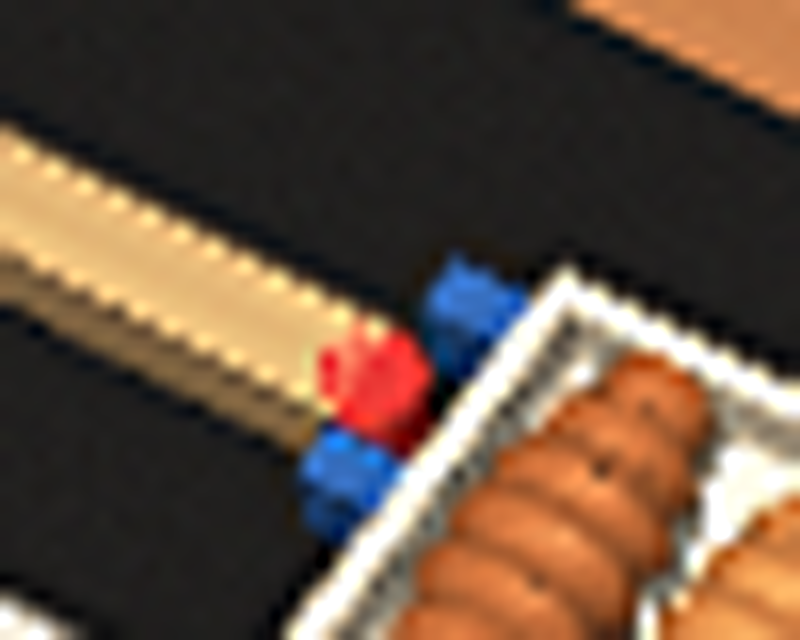

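>>> step_arm([
  [0,0,0,0,0.4,0,1],
  [0,0,0,0,0.8,0,1],
  [0,0,0,0,1.2,0,1],
  [0,0,0,0,1.2,0,1],
])

```text
time_s: 12.6
position: [654.0, -252.0, 40.2]
tool_rot: [0.53, 0.468, 0.53, -0.469]
wrist_force: [-2.7, -1.0, -0.6]
width: 23.5
```

```bash
python3 go.py 0 0 0 0 1.2 0
```

```text
t 12.6 cmd xyz [ 654.32 -251.45   40.83] cmd tsz [ 618.8  -329.32   40.83] meas tsz [ 618.38 -329.82   40.15] yaw 97.05
force t,s,z [-2.83 -0.67 -0.63] torque [-0.191  0.439  0.342] w 23.54
```

>>> step_arm([
  [0,0,0,0,0,-1.5,1],
  [0,0,0,0,0,-3,1],
  [0,0,0,0,0,-4.5,1],
  [0,0,0,0,0,-6,1],
  [0,0,0,0,0,-8,1],
  [0,0,0,0,0,-10,1],
  [0,0,0,0,0,-12,1],
  [0,0,0,0,0,-14,1],
])

```text
time_s: 13.4
position: [652.5, -238.7, 40.5]
tool_rot: [0.53, 0.468, 0.529, -0.469]
wrist_force: [-2.9, -5.2, -1.2]
width: 23.1
```

```bash
python3 go.py 0 0 0 0 0 -14;python3 -c "
from h import *
snap('scene','s12');crop('s12',220,235,380,340,5,'s12d')"; python3 go.py
```

```text
t 13.4 cmd xyz [ 652.61 -237.56   40.86] cmd tsz [ 618.8  -315.32   40.86] meas tsz [ 618.57 -316.48   40.46] yaw 97.04
force t,s,z [-3.53 -4.78 -1.2 ] torque [-0.871  0.615  0.483] w 23.14
t 13.45 cmd xyz [ 652.61 -237.56   40.86] cmd tsz [ 618.8  -315.32   40.86] meas tsz [ 618.6  -316.08   40.43] yaw 97.05
force t,s,z [-3.56 -3.54 -2.59] torque [-0.86   0.594  0.422] w 23.35
```

View pics/s12d.png

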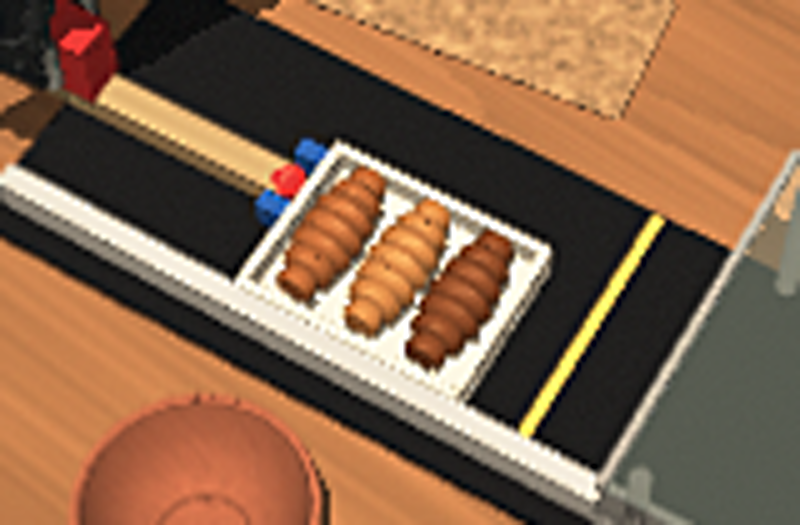

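>>> step_arm([
  [0,0,0,0,0,-2,1],
  [0,0,0,0,0,-5,1],
  [0,0,0,0,0,-8,1],
  [0,0,0,0,0,-11,1],
  [0,0,0,0,0,-14,1],
  [0,0,0,0,0,-17,1],
  [0,0,0,0,0,-20,1],
  [0,0,0,0,0,-23,1],
  [0,0,0,0,0,-26,1],
  [0,0,0,0,0,-29,1],
  [0,0,0,0,0,-32,1],
  [0,0,0,0,0,-35,1],
])

```text
time_s: 14.65
position: [648.3, -203.7, 40.4]
tool_rot: [0.53, 0.468, 0.529, -0.469]
wrist_force: [-3.3, -3.9, -1.5]
width: 23.4
```

```bash
python3 go.py 0 0 0 0 0 -35
```

```text
t 14.65 cmd xyz [ 648.34 -202.82   40.93] cmd tsz [ 618.79 -280.32   40.93] meas tsz [ 618.67 -281.2    40.4 ] yaw 97.03
force t,s,z [-3.71 -3.43 -1.48] torque [-0.813  0.503  0.377] w 23.44
```

>>> step_arm([
  [0,0,0,0,0,-3,1],
  [0,0,0,0,0,-6,1],
  [0,0,0,0,0,-9,1],
  [0,0,0,0,0,-12,1],
  [0,0,0,0,0,-15,1],
  [0,0,0,0,0,-18,1],
  [0,0,0,0,0,-21,1],
  [0,0,0,0,0,-24,1],
  [0,0,0,0,0,-27,1],
  [0,0,0,0,0,-30,1],
  [0,0,0,0,0,-33,1],
  [0,0,0,0,0,-36,1],
])

```text
time_s: 15.85
position: [644.0, -167.1, 40.3]
tool_rot: [0.53, 0.469, 0.53, -0.468]
wrist_force: [-3.0, -3.6, -2.2]
width: 23.1
```

```bash
python3 go.py 0 0 0 0 0 -36
```

```text
t 15.85 cmd xyz [ 643.95 -167.09   41.  ] cmd tsz [ 618.78 -244.32   41.  ] meas tsz [ 618.81 -244.34   40.28] yaw 97.01
force t,s,z [-3.46 -3.17 -2.21] torque [-0.77   0.431  0.318] w 23.09
```

>>> step_arm([
  [0,0,0,0,0,-3,1],
  [0,0,0,0,0,-6,1],
  [0,0,0,0,0,-9,1],
  [0,0,0,0,0,-12,1],
  [0,0,0,0,0,-15,1],
  [0,0,0,0,0,-18,1],
  [0,0,0,0,0,-21,1],
  [0,0,0,0,0,-24,1],
  [0,0,0,0,0,-27,1],
  [0,0,0,0,0,-30,1],
  [0,0,0,0,0,-33,1],
  [0,0,0,0,0,-36,1],
])

```text
time_s: 17.05
position: [639.6, -131.4, 40.3]
tool_rot: [0.53, 0.469, 0.53, -0.468]
wrist_force: [-1.5, -2.7, -1.7]
width: 23.2
```

```bash
python3 go.py 0 0 0 0 0 -36;python3 -c "
from h import *
snap('scene','s13');crop('s13',250,240,450,390,4,'s13d')"; python3 go.py
```

```text
t 17.05 cmd xyz [ 639.55 -131.36   41.07] cmd tsz [ 618.78 -208.32   41.07] meas tsz [ 618.83 -208.36   40.3 ] yaw 97.01
force t,s,z [-1.86 -2.49 -1.71] torque [-0.706  0.28   0.285] w 23.23
t 17.1 cmd xyz [ 639.55 -131.36   41.07] cmd tsz [ 618.78 -208.32   41.07] meas tsz [ 618.8  -207.81   40.24] yaw 97.02
force t,s,z [-1.59 -1.52 -2.67] torque [-0.497  0.208  0.253] w 23.34
```

View pics/s13d.png

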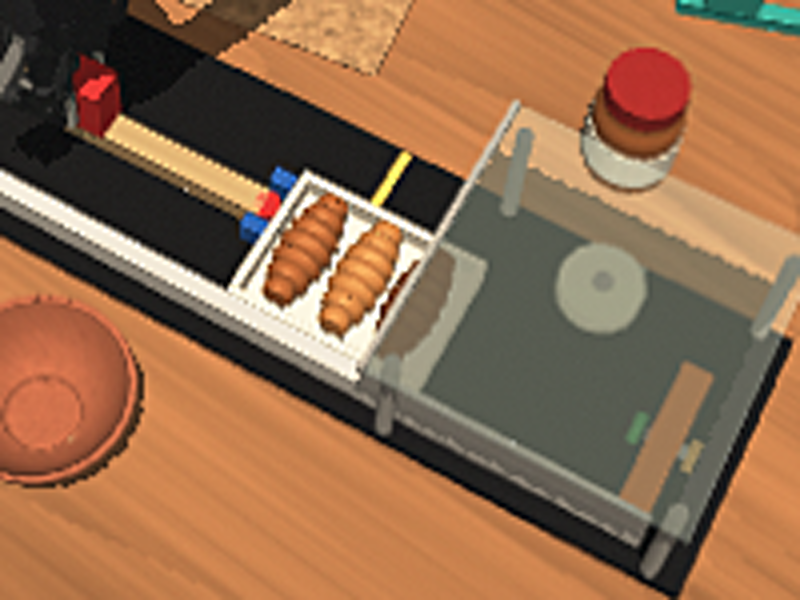

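>>> step_arm([
  [0,0,0,0,0.3,-1,1],
  [0,0,0,0,0.5,-4,1],
  [0,0,0,0,0.6,-7,1],
  [0,0,0,0,0.6,-10,1],
  [0,0,0,0,0.7,-13,1],
  [0,0,0,0,0.7,-16,1],
  [0,0,0,0,0.7,-19,1],
  [0,0,0,0,0.8,-22,1],
  [0,0,0,0,0.8,-25,1],
  [0,0,0,0,0.8,-28,1],
  [0,0,0,0,0.8,-31,1],
  [0,0,0,0,0.8,-34,1],
])

```text
time_s: 18.3
position: [636.0, -98.1, 40.3]
tool_rot: [0.53, 0.468, 0.53, -0.469]
wrist_force: [-3.2, -4.3, -1.5]
width: 23.5
```

```bash
python3 go.py 0 0 0 0 0.8 -34
```

```text
t 18.3 cmd xyz [636.2  -97.52  41.14] cmd tsz [ 619.57 -174.32   41.14] meas tsz [ 619.3  -174.86   40.34] yaw 97.03
force t,s,z [-3.7  -3.84 -1.49] torque [-0.84   0.515  0.423] w 23.47
```

>>> step_arm([
  [0,0,0,0,0,-2,1],
  [0,0,0,0,0,-4,1],
  [0,0,0,0,0,-6,1],
  [0,0,0,0,0,-8,1],
  [0,0,0,0,0,-10,1],
  [0,0,0,0,0.1,-12,1],
  [0,0,0,0,0.1,-14,1],
  [0,0,0,0,0.1,-16,1],
  [0,0,0,0,0.2,-18,1],
  [0,0,0,0,0.2,-20,1],
  [0,0,0,0,0.2,-22,1],
  [0,0,0,0,0.2,-24,1],
])

```text
time_s: 19.5
position: [633.4, -75.1, 40.6]
tool_rot: [0.53, 0.468, 0.529, -0.469]
wrist_force: [-3.7, -7.9, -0.4]
width: 23.4
```

```bash
python3 go.py 0 0 0 0 0.2 -24
```

```text
t 19.5 cmd xyz [633.47 -73.67  41.19] cmd tsz [ 619.77 -150.32   41.19] meas tsz [ 619.55 -151.72   40.56] yaw 97.06
force t,s,z [-4.62 -7.4  -0.4 ] torque [-1.357  0.61   0.492] w 23.42
```

>>> step_arm([
  [0,0,0,0,0,-2,1],
  [0,0,0,0,0,-4,1],
  [0,0,0,0,0,-6,1],
  [0,0,0,0,0,-8,1],
  [0,0,0,0,0,-10,1],
  [0,0,0,0,0,-12,1],
  [0,0,0,0,0,-14,1],
  [0,0,0,0,0,-16,1],
])

```text
time_s: 20.3
position: [631.5, -59.0, 40.5]
tool_rot: [0.53, 0.468, 0.529, -0.469]
wrist_force: [-2.2, -6.6, -1.6]
width: 23.2
```

```bash
python3 go.py 0 0 0 0 0 -16;python3 -c "
from h import *
snap('scene','s14');crop('s14',280,250,460,385,4,'s14d')"; python3 go.py
```

```text
t 20.3 cmd xyz [631.51 -57.79  41.22] cmd tsz [ 619.76 -134.32   41.22] meas tsz [ 619.58 -135.54   40.51] yaw 97.04
force t,s,z [-3.   -6.25 -1.63] torque [-1.337  0.512  0.434] w 23.16
t 20.35 cmd xyz [631.51 -57.79  41.22] cmd tsz [ 619.76 -134.32   41.22] meas tsz [ 619.59 -135.22   40.49] yaw 97.05
force t,s,z [-3.84 -5.65 -1.71] torque [-1.19   0.527  0.45 ] w 23.25
```

View pics/s14d.png

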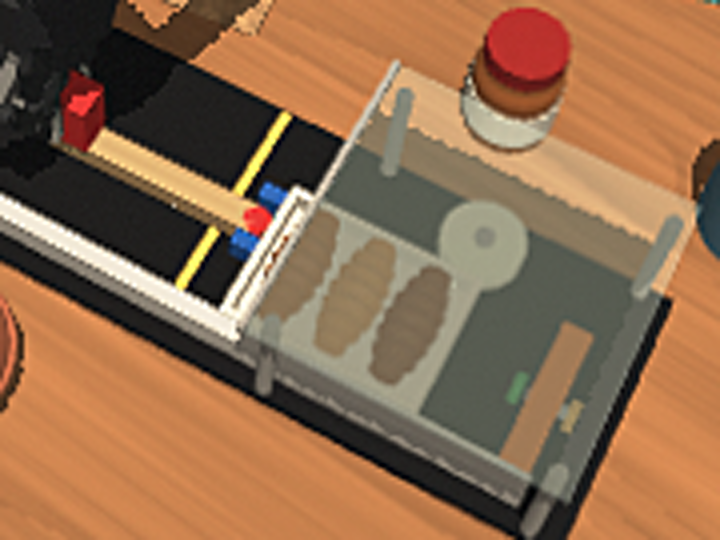

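>>> step_arm([
  [0,0,0,0,0,-2,1],
  [0,0,0,0,0,-4,1],
  [0,0,0,0,0,-6,1],
  [0,0,0,0,0,-8,1],
  [0,0,0,0,0,-10,1],
  [0,0,0,0,0,-12,1],
  [0,0,0,0,0,-14,1],
  [0,0,0,0,0,-16,1],
  [0,0,0,0,0,-18,1],
  [0,0,0,0,0,-20,1],
  [0,0,0,0,0,-22,1],
  [0,0,0,0,0,-24,1],
])

```text
time_s: 21.55
position: [628.6, -35.1, 40.5]
tool_rot: [0.53, 0.468, 0.529, -0.469]
wrist_force: [-2.3, -6.2, -1.5]
width: 23.2
```

```bash
python3 go.py 0 0 0 0 0 -24
```

```text
t 21.55 cmd xyz [628.58 -33.97  41.27] cmd tsz [ 619.76 -110.32   41.27] meas tsz [ 619.66 -111.41   40.5 ] yaw 97.04
force t,s,z [-3.   -5.87 -1.51] torque [-1.206  0.494  0.384] w 23.24
```

>>> step_arm([
  [0,0,0,0,0,-1,1],
  [0,0,0,0,0,-2,1],
  [0,0,0,0,0,-3,1],
  [0,0,0,0,0,-4,1],
  [0,0,0,0,0,-5,1],
  [0,0,0,0,0,-6,1],
])

```text
time_s: 22.15
position: [627.9, -29.1, 40.5]
tool_rot: [0.53, 0.468, 0.529, -0.469]
wrist_force: [-3.0, -5.4, -1.6]
width: 22.9
```

```bash
python3 go.py 0 0 0 0 0 -6
```

```text
t 22.15 cmd xyz [627.85 -28.01  41.28] cmd tsz [ 619.76 -104.32   41.28] meas tsz [ 619.66 -105.37   40.47] yaw 97.04
force t,s,z [-3.62 -4.99 -1.59] torque [-1.239  0.476  0.313] w 22.93
```

>>> step_arm([
  [0,0,0,0,0,-0.7,1],
  [0,0,0,0,0,-1.4,1],
  [0,0,0,0,0,-2.1,1],
  [0,0,0,0,0,-2.8,1],
  [0,0,0,0,0,-3.5,1],
  [0,0,0,0,0,-4.2,1],
])

```text
time_s: 22.75
position: [627.4, -24.9, 40.5]
tool_rot: [0.53, 0.468, 0.529, -0.469]
wrist_force: [-1.9, -5.6, -1.9]
width: 23.5
```

```bash
python3 go.py 0 0 0 0 0 -4.2
```

```text
t 22.75 cmd xyz [627.34 -23.85  41.29] cmd tsz [ 619.76 -100.12   41.29] meas tsz [ 619.67 -101.2    40.47] yaw 97.03
force t,s,z [-2.61 -5.31 -1.91] torque [-1.125  0.456  0.373] w 23.51
```

>>> step_arm([
  [0,0,0,0,0,-0.6,1],
  [0,0,0,0,0,-1.2,1],
  [0,0,0,0,0,-1.8,1],
  [0,0,0,0,0,-2.4,1],
])

```text
time_s: 23.15
position: [627.1, -22.5, 40.5]
tool_rot: [0.53, 0.468, 0.529, -0.469]
wrist_force: [-3.0, -6.3, -1.2]
width: 23.2
```

```bash
python3 go.py 0 0 0 0 0 -2.4
```

```text
t 23.15 cmd xyz [627.05 -21.46  41.29] cmd tsz [619.76 -97.72  41.29] meas tsz [619.67 -98.77  40.49] yaw 97.03
force t,s,z [-3.71 -5.91 -1.2 ] torque [-1.163  0.443  0.364] w 23.22
```

>>> step_arm([
  [0,0,0,0,0,-0.5,1],
  [0,0,0,0,0,-1.0,1],
  [0,0,0,0,0,-1.5,1],
])

```text
time_s: 23.45
position: [626.9, -21.0, 40.5]
tool_rot: [0.53, 0.468, 0.529, -0.469]
wrist_force: [-3.5, -6.3, -1.8]
width: 23.3
```

```bash
python3 go.py 0 0 0 0 0 -1.5
```

```text
t 23.45 cmd xyz [626.86 -19.98  41.29] cmd tsz [619.76 -96.22  41.29] meas tsz [619.68 -97.28  40.46] yaw 97.03
force t,s,z [-4.24 -5.85 -1.75] torque [-1.174  0.435  0.346] w 23.28
```

>>> step_arm([
  [0,0,0,0,0,-0.5,1],
  [0,0,0,0,0,-1.0,1],
  [0,0,0,0,0,-1.5,1],
])

```text
time_s: 23.75
position: [626.8, -19.6, 40.5]
tool_rot: [0.53, 0.468, 0.529, -0.469]
wrist_force: [-2.9, -6.9, -1.2]
width: 23.3
```

```bash
python3 go.py 0 0 0 0 0 -1.5
```

```text
t 23.75 cmd xyz [626.68 -18.49  41.3 ] cmd tsz [619.76 -94.72  41.3 ] meas tsz [619.71 -95.88  40.52] yaw 97.03
force t,s,z [-3.73 -6.54 -1.21] torque [-1.317  0.431  0.382] w 23.31
```

>>> step_arm([
  [0,0,0,0,0,-0.4,1],
  [0,0,0,0,0,-0.8,1],
  [0,0,0,0,0,-1.2,1],
])

```text
time_s: 24.05
position: [626.6, -18.6, 40.5]
tool_rot: [0.53, 0.468, 0.529, -0.469]
wrist_force: [-2.0, -6.5, -2.0]
width: 23.3
```

```bash
python3 go.py 0 0 0 0 0 -1.2
```

```text
t 24.05 cmd xyz [626.53 -17.3   41.3 ] cmd tsz [619.76 -93.52  41.3 ] meas tsz [619.7  -94.84  40.53] yaw 97.03
force t,s,z [-2.79 -6.2  -1.99] torque [-1.365  0.413  0.358] w 23.25
```

>>> step_arm([
  [0,0,0,0,0,-0.3,1],
  [0,0,0,0,0,-0.6,1],
  [0,0,0,0,0,-0.9,1],
])

```text
time_s: 24.35
position: [626.7, -18.4, 40.8]
tool_rot: [0.531, 0.468, 0.529, -0.469]
wrist_force: [-3.2, -9.2, -0.8]
width: 23.4
```

```bash
python3 go.py 0 0 0 0 0 -0.9
```

```text
t 24.35 cmd xyz [626.42 -16.4   41.3 ] cmd tsz [619.75 -92.62  41.3 ] meas tsz [619.81 -94.61  40.76] yaw 97.06
force t,s,z [-4.32 -8.72 -0.85] torque [-1.745  0.464  0.421] w 23.36
```

>>> step_arm([
  [0,0,0,0,0,-0.3,1],
  [0,0,0,0,0,-0.5,1],
  [0,0,0,0,0,-0.5,1],
  [0,0,0,0,0,-0.5,1],
])

```text
time_s: 24.75
position: [626.7, -18.3, 40.9]
tool_rot: [0.531, 0.467, 0.529, -0.469]
wrist_force: [-2.6, -11.0, -0.2]
width: 23.3
```

```bash
python3 go.py 0 0 0 0 0 -0.5;python3 -c "
from h import *
snap('scene','s15');crop('s15',280,250,460,385,4,'s15d')"; python3 go.py
```

```text
t 24.75 cmd xyz [626.36 -15.91  41.3 ] cmd tsz [619.75 -92.12  41.3 ] meas tsz [619.82 -94.52  40.86] yaw 97.06
force t,s,z [ -3.9  -10.56  -0.16] torque [-1.959  0.562  0.456] w 23.34
t 24.8 cmd xyz [626.36 -15.91  41.3 ] cmd tsz [619.75 -92.12  41.3 ] meas tsz [619.83 -94.5   40.84] yaw 97.06
force t,s,z [-3.06 -9.92 -0.57] torque [-1.87   0.518  0.428] w 23.35
```

View pics/s15d.png

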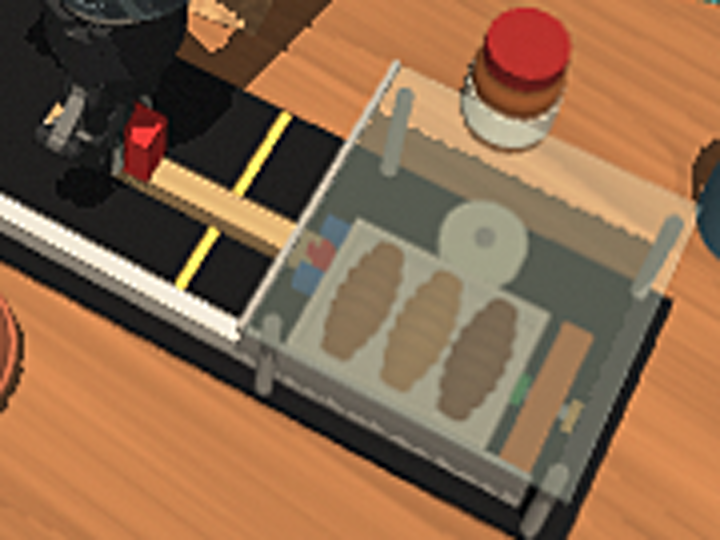

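>>> step_arm([
  [0,0,0,0,0,0.6,1],
  [0,0,0,0,0,1.2,1],
  [0,0,0,0,0,1.3,1],
])

```text
time_s: 25.1
position: [626.6, -18.4, 40.5]
tool_rot: [0.53, 0.468, 0.529, -0.469]
wrist_force: [-1.8, -6.8, -1.7]
width: 23.3
```

```bash
python3 go.py 0 0 0 0 0 1.3
```

```text
t 25.1 cmd xyz [626.52 -17.2   41.3 ] cmd tsz [619.76 -93.42  41.3 ] meas tsz [619.65 -94.61  40.47] yaw 97.02
force t,s,z [-2.63 -6.48 -1.65] torque [-1.183  0.398  0.4  ] w 23.31
```

>>> step_arm([
  [0,0,0,0,0,0.4,1],
  [0,0,0,0,-0.3,0.7,1],
  [0,0,0,0,-0.6,0.7,1],
])

```text
time_s: 25.4
position: [626.3, -18.5, 40.4]
tool_rot: [0.53, 0.469, 0.529, -0.468]
wrist_force: [-1.3, -4.6, -2.1]
width: 23.3
```

```bash
python3 go.py 0 0 0 0 -0.6 0.7
```

```text
t 25.4 cmd xyz [626.01 -17.96  41.3 ] cmd tsz [619.16 -94.12  41.3 ] meas tsz [619.37 -94.64  40.43] yaw 96.99
force t,s,z [-1.89 -4.38 -2.15] torque [-0.909  0.11   0.201] w 23.27
```

Lateral is nearly unloaded and the forward push is small, so I'll centre the tip in the slot and withdraw.

>>> step_arm([
  [0,0,0,0,-0.3,0.5,1],
  [0,0,0,0,-1,0.7,1],
  [0,0,0,0,-2,1,1],
  [0,0,0,0,-2.6,2,1],
  [0,0,0,0,-2.8,6,1],
  [0,0,0,0,-2.8,14,1],
  [0,0,0,0,-2.8,26,1],
  [0,0,0,0,-2.8,40,1],
  [0,0,0,0,-2.8,40,1],
])

```text
time_s: 26.3
position: [628.7, -60.8, 40.6]
tool_rot: [0.529, 0.469, 0.529, -0.469]
wrist_force: [0.9, -0.9, -1.7]
width: 22.8
```

```bash
python3 go.py 0 0 0 0 -2.8 40;python3 -c "
from h import *
snap('scene','s16');crop('s16',280,250,460,385,4,'s16d')"; python3 go.py
```

```text
t 26.3 cmd xyz [628.11 -58.01  41.22] cmd tsz [ 616.36 -134.12   41.22] meas tsz [ 616.62 -136.92   40.59] yaw 96.87
force t,s,z [ 0.83 -0.96 -1.65] torque [-0.019 -0.031  0.046] w 22.78
t 26.35 cmd xyz [628.11 -58.01  41.22] cmd tsz [ 616.36 -134.12   41.22] meas tsz [ 616.47 -135.93   40.44] yaw 96.89
force t,s,z [-0.22  0.47 -1.64] torque [-0.037 -0.013  0.042] w 22.98
```

View pics/s16d.png

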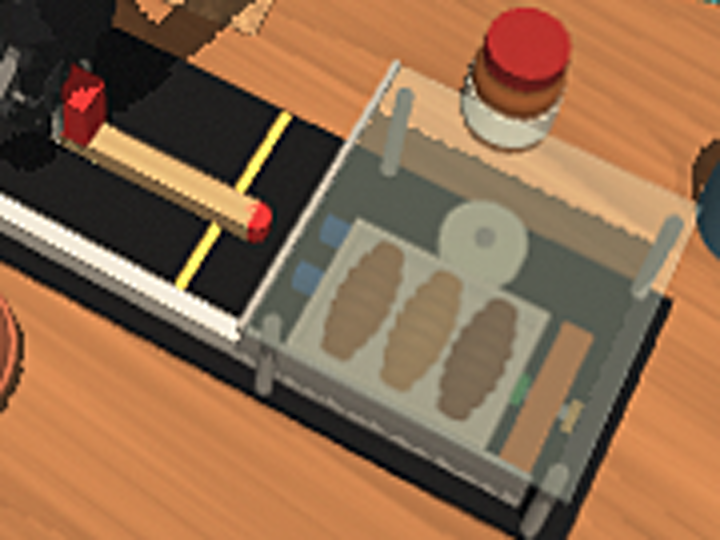

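```bash
python3 -c "
from h import *
a=cv2.cvtColor(load('s15')[0],cv2.COLOR_RGB2GRAY).astype(np.float32);b=cv2.cvtColor(load('s16')[0],cv2.COLOR_RGB2GRAY).astype(np.float32)
sl=(slice(306,358),slice(356,416))
w=cv2.createHanningWindow((60,52),cv2.CV_32F)
print('shift px',cv2.phaseCorrelate(a[sl],b[sl],w), np.abs(a[sl]-b[sl]).mean())
c=load('s16')[2]
X=ts(634,100,34); print(proj(c,X),proj(c,ts(634,102,34)))
"

```

```text
shift px ((-0.02737678329213722, -0.004001500783409995), 0.9486153726224547) 1.7727565
[382.06641213 330.81183083] [382.88486016 331.22557069]
```

>>> step_arm([
  [0,0,0,0,0,25,1],
  [0,0,0,-10,0,50,1],
  [0,0,0,-40,0,50,1],
  [0,0,0,-55,0,50,1],
  [0,0,0,-55,0,50,1],
  [0,0,0,-55,0,50,1],
])

```text
time_s: 26.95
position: [634.0, -107.3, 94.9]
tool_rot: [0.53, 0.468, 0.53, -0.468]
wrist_force: [0.1, 0.8, -1.7]
width: 23.7
```

```bash
python3 go.py 0 0 0 -55 0 50; python3 -c "
from h import *
print(plan([482.8,-188.5,96],downR(101.73,-1)))"
```

```text
t 26.95 cmd xyz [ 634.24 -107.74   96.12] cmd tsz [ 616.38 -184.23   96.12] meas tsz [ 616.19 -183.77   94.92] yaw 97.06
force t,s,z [ 0.16  0.75 -1.73] torque [-0.041 -0.001  0.055] w 23.72
[-5.9000e-01 -1.0000e-02  0.0000e+00  2.0000e-02 -1.6016e+02  6.1670e+01]
```

>>> step_arm([
  [-0.59,0,0,0,-80,31,1],
  [-0.59,0,0,0,-160,61.5,1],
  [-0.59,0,0,0,-160,61.5,1],
  [-0.59,0,0,0,-160,61.5,1],
  [-0.59,0,0,0,-160,61.5,1],
  [-0.59,0,0,0,-160,61.5,1],
  [-0.59,0,0,0,-160,61.5,1],
  [-0.59,0,0,0,-160,61.5,1],
])

```text
time_s: 27.75
position: [483.7, -187.9, 95.0]
tool_rot: [0.549, 0.446, 0.549, -0.446]
wrist_force: [0.1, 0.0, -1.3]
width: 23.2
```

```bash
python3 go.py -0.59 0 0 0 -160 61.5; python3 -c "
from h import *
print(bot.state()['position']);snap('scene','s17');snap('wrist','w17')"
```

```text
t 27.75 cmd xyz [ 482.94 -188.31   96.02] cmd tsz [ 456.39 -245.76   96.02] meas tsz [ 457.15 -245.48   95.04] yaw 101.82
force t,s,z [ 0.11  0.04 -1.26] torque [-0.041 -0.018 -0.014] w 23.16
[ 483.65700165 -187.94029606   95.04177994]
```

View pics/w17.png

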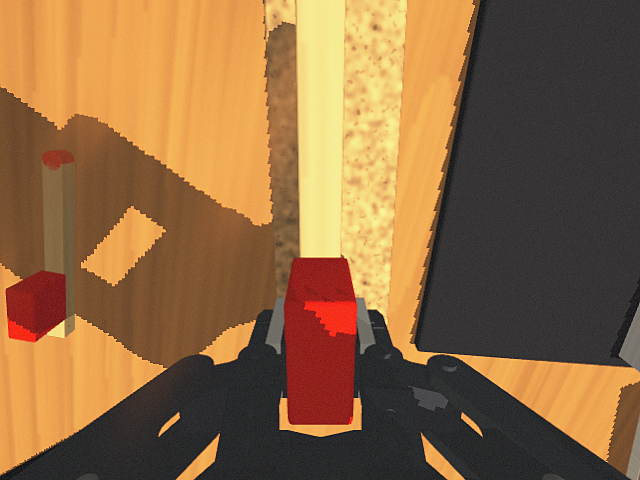

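>>> step_arm([
  [0,0,0,30,0,0,1],
  [0,0,0,55,0,0,1],
  [0,0,0,61,0,0,1],
  [0,0,0,62,0,0,1],
  [0,0,0,63,0,0,1],
  [0,0,0,64,0,0,1],
  [0,0,0,65,0,0,1],
  [0,0,0,65.5,0,0,1],
  [0,0,0,66,0,0,1],
])

```text
time_s: 28.75
position: [483.1, -188.7, 29.6]
tool_rot: [0.549, 0.446, 0.548, -0.446]
wrist_force: [-0.6, 0.0, -1.5]
width: 23.4
```

```bash
python3 go.py 0 0 0 66 0 0; python3 -c "
from h import *
print(bot.state()['position'])"
```

```text
t 28.75 cmd xyz [ 482.92 -188.18   30.02] cmd tsz [ 456.38 -245.63   30.02] meas tsz [ 456.55 -246.16   29.59] yaw 101.73
force t,s,z [-0.55  0.09 -1.53] torque [-0.049 -0.032 -0.011] w 23.41
[ 483.14829951 -188.68941303   29.59123958]
```

>>> step_arm([
  [0,0,0,0.4,0,0,1],
  [0,0,0,0.8,0,0,1],
  [0,0,0,1.1,0,0,1],
  [0,0,0,1.1,0,0,1],
])

```text
time_s: 29.15
position: [483.1, -188.6, 28.9]
tool_rot: [0.548, 0.446, 0.549, -0.446]
wrist_force: [-3.1, 1.4, 6.6]
width: 23.2
```

```bash
python3 go.py 0 0 0 1.1 0 0
```

```text
t 29.15 cmd xyz [ 482.92 -188.18   28.92] cmd tsz [ 456.38 -245.63   28.92] meas tsz [ 456.47 -246.06   28.91] yaw 101.74
force t,s,z [-2.86  1.8   6.6 ] torque [ 0.181  0.542 -0.053] w 23.15
```

>>> step_arm([
  [0,0,0,-0.5,0,0,1],
  [0,0,0,-0.5,0,0,0.35],
  [0,0,0,-0.5,0,0,0.2],
  [0,0,0,-0.5,0,0,-0.2],
  [0,0,0,-0.5,0,0,-0.6],
  [0,0,0,-0.5,0,0,-0.6],
  [0,0,0,-0.5,0,0,-0.6],
])

```text
time_s: 29.85
position: [483.0, -188.6, 28.7]
tool_rot: [0.548, 0.446, 0.548, -0.446]
wrist_force: [-0.3, 1.0, -0.1]
width: 68.6
```

```bash
python3 go.py 0 0 0 -0.5 0 0
```

```text
t 29.85 cmd xyz [ 482.92 -188.18   29.42] cmd tsz [ 456.38 -245.63   29.42] meas tsz [ 456.39 -246.01   28.67] yaw 101.73
force t,s,z [-0.17  1.07 -0.13] torque [ 0.045  0.007 -0.005] w 68.56
```

>>> step_arm([
  [0,0,0,-15,0,0,-0.6],
  [0,0,0,-50,0,0,-0.6],
  [0,0,0,-95,0,0,-0.6],
  [0,0,0,-140,0,0,-0.6],
  [0,0,0,-180,0,0,-0.6],
  [0,0,0,-180,0,0,-0.6],
  [0,0,0,-180,0,0,-0.6],
])

```text
time_s: 30.55
position: [483.5, -188.9, 210.8]
tool_rot: [0.55, 0.446, 0.547, -0.446]
wrist_force: [-0.4, 0.5, -1.1]
width: 68.4
```

```bash
python3 go.py 0 0 0 -180 0 0;python3 -c "
from h import *
snap('scene','s18');snap('wrist','w18')"
```

```text
t 30.55 cmd xyz [ 482.98 -188.53  209.42] cmd tsz [ 456.4  -245.99  209.42] meas tsz [ 456.93 -246.41  210.82] yaw 101.74
force t,s,z [-0.38  0.5  -1.06] torque [ 0.031 -0.004  0.001] w 68.43
```

View pics/w18.png

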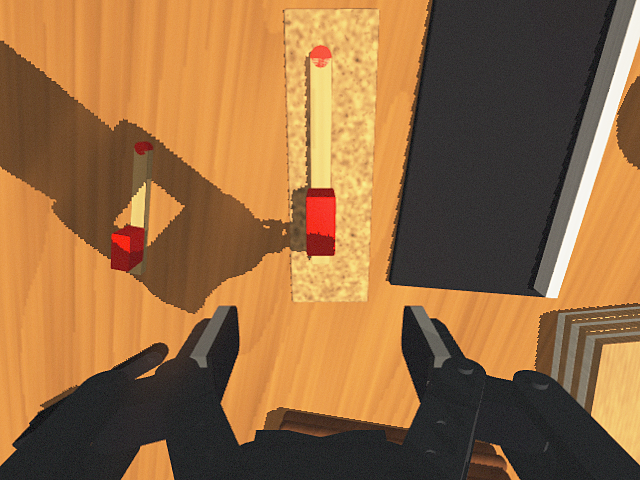

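View pics/s18.png

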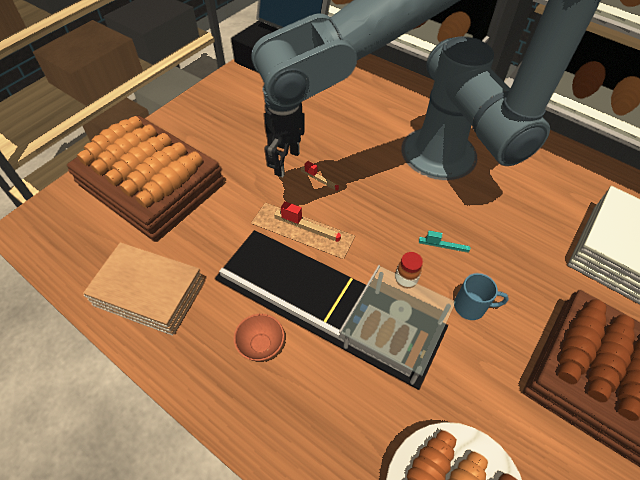

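```bash
python3 -c "
from h import *
g=lambda n: cv2.cvtColor(load(n)[0],cv2.COLOR_RGB2GRAY).astype(np.float32)
a,b,o=g('s15'),g('s18'),g('scene0')
sl=(slice(306,358),slice(356,416)); w=cv2.createHanningWindow((60,52),cv2.CV_32F)
print('tray',cv2.phaseCorrelate(a[sl],b[sl],w))
for n,(u,v,k) in dict(jar=(410,268,24),mug=(482,297,32),bowl=(260,338,32)).items():
  s=(slice(v-k,v+k),slice(u-k,u+k)); print(n,cv2.phaseCorrelate(o[s],b[s],cv2.createHanningWindow((2*k,2*k),cv2.CV_32F)))
p,d,c=load('w18')
print('handle',np.mean([onz(c,*q,66) for q in((307,190+5),(335,195),(335,255),(307,255))],0),'tip',onz(c,321,57,22),'handle z',atd(c,d,320,230),'bar z',atd(c,d,320,120))
crop('s18',330,260,450,390,5,'s18c')"
```

```text
tray ((-0.06150817477717396, 0.012118105916485433), 0.9697898049413421)
jar ((0.014877885102173138, -0.0115725810944447), 0.9983348755372895)
mug ((-0.012851360743177054, 0.0073651210277922985), 0.9936132602160797)
bowl ((-0.03398976804569287, -0.027461004490923813), 0.992919611162506)
handle [ 484.11886212 -187.59911074   66.        ] tip [457.61512363 -60.80077707  22.        ] handle z [ 484.05890102 -191.24455572   65.89138918] bar z [ 466.74023019 -108.3785314    21.87248192]
```

View pics/s18c.png

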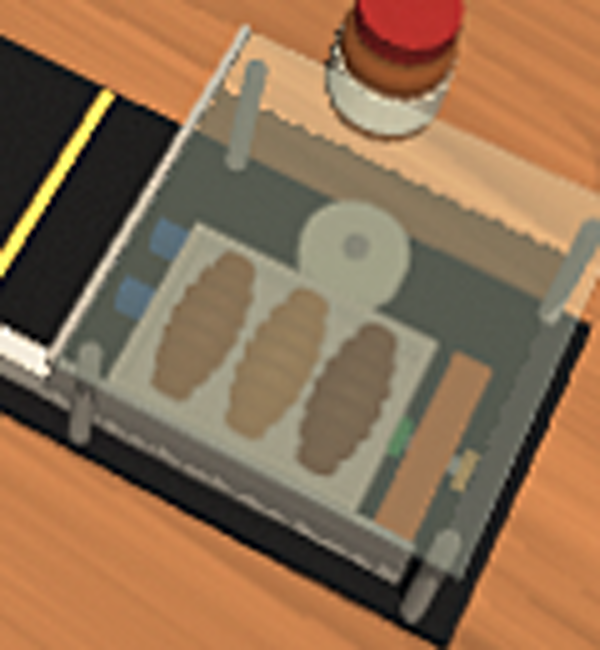

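```bash
python3 -c "
from h import *
print(bot.state()['time_s']); print(bot.job_done())"
```

```text
30.65
the job is handed in; nothing more can be done
None
```

The tray is home against the green buffer and flush with the fence, and the stick is back upright on its mat. I handed the job in at 30.65 s. No verdict was reported, and none of my checks failed.

- **Pressing to the fence:** I used the larger red-handled stick from the cork mat and pressed the tray's side with its bar before the yellow line. The peak reading was about 9 N, then 5–6 N at each end in turn. The tray's edge measured level with the fence face in the wrist image.
- **Feeding:** With the tip in the blue socket, I kept a sideways press of about 2–4.5 N. The feed force was 3–5 N before the roller and about 5–7.5 N past it.
- **Finding the buffer:** The force stayed near 6 N, then climbed to about 10.5 N with the tool almost stopped. That puts the tray's nose roughly 7 mm ahead of the stop's face, inside the range you gave.
- **After withdrawing:** The scene image showed the tray had moved less than about 0.15 mm since the final push, and it still sits against the buffer.
- **Stick and other things:** The stick lies within about 1 mm of where it started. The jam jar, mug and bowl had not moved visibly.

The measured arm position differed from the commanded one by up to about 3 mm just after moves, so I set fine positions by measured pose and force.

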